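# Seat the leaning capping mandrel in its taper and lock it

## Task

The tapered capping mandrel leans in its cradle with only the tip in the green taper seat: tip it upright into the socket, then, pressing down, turn it anticlockwise by its red head until you feel its tang drop into the hidden drive slot and the collar sits fully down on the seat. Then swing the keeper shut over the collar, and last push the red-headed locking pin all the way down through the staple. Let go of everything, and leave the bottles and the carton where they stand.

Things in the scene. Friction and masses are not known exactly. Their poses are not given: they have to be found in the camera images.
- seat: Fixed green cast block: foot plate 200 x 150 x 8 mm (x, y, z), body from x -85 to +75 and y -55 to +55, flat top at z 60. Origin: centre of its underside on the table, straight below the socket; x runs along the shut keeper, z up.
- seat_mouth (a point): Centre of the steel socket's mouth, 60 mm above the table, 37 mm across, narrowing to 19 mm at 45 mm depth. In its floor a fixed drive slot, 8 mm wide, hidden: it lies 30 to 75 degrees anticlockwise (from above) of the mandrel's tang as it first leans. Until turned about that far, so the tang falls into the slot (found by feel), the mandrel stops about 5 mm short of home.
- cradle (a point): Steel cradle on the seat: middle of its saddle at seat y +51, 42 mm wide along x, 8 mm thick, saddle 106 mm above the table with two cheeks up to 116 mm.
- staple (a point): Centre of the staple's top: a steel clevis on the seat at x +50, y 0, 24 mm wide, open to the seat's -y, bridge top 92 mm above the table, back post at y +16 to +24. The pin goes down through it.
- mandrel: Loose steel mandrel, 0.3 to 0.5 kg; origin at its narrow tip, z along its axis to the head. Taper 18 mm across at the tip, 36 at z 45; collar 48 across, z 45 to 55; shank 22; red flat-topped head 30 across, z 100 to 124, white line on it along x. Under the tip a flat tang: 12 mm along x, 5 thick, 6 long. Starts leaning 35 degrees to the seat's +y, shank in the cradle. Home: collar flat on the seat's top.
- mandrel_collar (a point): On the mandrel's axis at the underside of the collar (45 mm from the tip).
- mandrel_top (a point): Centre of the flat top of the red head.
- keeper (a joint): Angle of the keeper (hasp), rad: 0 shut along the seat's +x, growing as it swings level toward the seat's -y; starts at 0.7 to 1.0, stays where left (1 N at its post). Dark bar 8 mm thick, underside 72.5 mm above the table, pivot at seat x -60, y 0. Its 34 mm notch, open on the leading side, passes round the shank, 2.5 mm over a collar that is home; a collar not home blocks it.
- keeper_post (a point): Top centre of the red upright post (14 mm across, 26 mm tall) near the keeper's free end, 148 mm from the pivot axis, 106.5 mm above the table; push it by its side.
- pin (a joint): Travel of the captive locking pin in m: 0 up, 0.018 fully down through keeper and staple; starts at 0 to 2 mm, stays where left, about 4 N to push.
- pin_top (a point): Top centre of the pin's red head (18 mm across), on the vertical line at seat x +50, y 0; 117 mm above the table with the pin up, 99 mm when down.
- flask: Bystander: blue bottle, 54 mm across, 140 mm tall, origin under its centre.
- carton: Bystander: teal carton, 55 x 55 x 120 mm, origin under its centre.
- squeeze: Bystander: white bottle, 56 mm across, 130 mm tall, origin under its centre.
Mind the look-alikes: they are no part of the job. Leave any yellow look-alike of the mandrel alone.

How it is judged (in metres and radians):
On the way, in this order (a step that is already met when the one before it is completed fails the run):
1. the mandrel is upright with its collar fully down on the seat, the keeper still open (z of mandrel_collar in the frame of seat below 0.062 m and horizontal distance between mandrel_collar and seat_mouth below 0.004 m and angle between mandrel's own z axis and vertical below 0.04 rad and value of joint keeper above 0.3 rad), for 0.2 s.
2. the keeper is swung shut over the collar, the pin still up (z of mandrel_collar in the frame of seat below 0.062 m and horizontal distance between mandrel_collar and seat_mouth below 0.004 m and angle between mandrel's own z axis and vertical below 0.04 rad and value of joint keeper below 0.06 rad and value of joint pin below 0.006 m), for 0.2 s.
3. the locking pin is pushed all the way down (z of mandrel_collar in the frame of seat below 0.062 m and horizontal distance between mandrel_collar and seat_mouth below 0.004 m and angle between mandrel's own z axis and vertical below 0.04 rad and value of joint keeper below 0.06 rad and value of joint pin above 0.015 m), for 0.2 s.
At the end, for the whole second after the job is handed in: The mandrel stands in its socket within 0.04 rad of upright, collar within 2 mm of the seat's top and 4 mm of its centre, at rest; the keeper within 0.06 rad of shut; the pin at least 15 mm down (all of step 3 and linear speed of mandrel below 0.02 m/s); the robot touches nothing.
It fails at once if the flask is pushed more than 20 mm or tipped (distance of flask from where it was at the start of the episode above 0.02 m or angle between flask's own z axis and vertical above 0.3 rad).
It fails at once if the carton is pushed more than 20 mm or tipped (distance of carton from where it was at the start of the episode above 0.02 m or angle between carton's own z axis and vertical above 0.3 rad).
It fails at once if the squeeze is pushed more than 20 mm or tipped (distance of squeeze from where it was at the start of the episode above 0.02 m or angle between squeeze's own z axis and vertical above 0.3 rad).
It also fails if it takes over 70 s, if anything falls off the work surface, if the arm or the gripper's body presses on something with over 40 N, if the wrist force passes 120 N, or if a joint passes its speed limit or range.

## Robot

A 7-joint arm with a two-finger parallel gripper is mounted at the origin on the work surface. World frame = base frame: x ahead of the robot, y to its left, z up, the work surface at z = 0. Lengths are in mm, angles in rad, forces in N, time in s.
With the tool pointing down it reaches from about 350 to 900 mm from the base axis. Payload 8.1 kg.
Tool frame: the origin (TCP) lies between the finger pads; the fingertips stand 17 mm ahead of it and the grasp point (between the pads) lies 2 mm behind it; x points along the fingers, z is the direction in which the jaws open and shut, and the axes are right-handed (so a half turn about x gives the same grasp; the last joint's range is limited). The gripper opens to 85 mm and grips with 20 to 120 N. Pads are 22 mm wide; open, the fingers measure 114 mm over their backs; the gripper's body (76 mm by 85 mm) begins 54 mm behind the grasp point. The pads swing forward as they close: fully open they stand 13 mm farther back than shut.
Start: joints at [-1.359, 0.434, 0.025, 1.573, -0.012, 1.134, -0.075], TCP at [193.543, 594.291, 248.323] pointing down, gripper open.
Joint ranges: [-2.62, 2.62], [-0.44, 2.09], [-1.27, 1.32], [0.08, 2.57], [-1.32, 4.46], [0.12, 2], [-2.74, 2.74]. Speed limits (rad/s): [2.22, 2.22, 3.01, 3.01, 3.14, 3.14, 3.14].

## Interface

Orientations are given as a 3x3 rotation matrix whose columns are the frame's x, y, z axes.
In Python, from workcell import get_state, get_image, sign_off, regions_of, tip_of gives the robot as it stands. The module is installed in compiled form; this text tells all that it offers.
- The arm moves only by the tool step_arm, never from a script. Its argument "targets" is a list of rows, each an object of numbers: "tx", "ty", "tz": the shift along the tool's x, y, z in mm; "rx", "ry", "rz": the turn, a rotation vector about the tool's x, y, z in degrees; "hand": the gripper command: -1 is shut, 1 is fully open, values between are in proportion. A call has 1 to 20 rows; each row shifts and turns the commanded pose from where the row before left it, along the tool's axes as they then stand; what a row does not reach is not made up. A row lasts 1/8 s, in which the tool goes at most 62.5 mm and 10.7 degrees, less where a joint would pass 70% of its speed; a pose out of reach is approached as far as the arm can. A call is refused whole if a number of a shift passes 62.5 or a number of a turn 10.7, either way. A call with a gripper value outside its range is refused whole. The fingers move at their own pace and stop on an object; "newtons" is the grip in N (left out, the last holds). Time passes only in rows, so rows that do not move let the fingers close. It gives the time, the measured TCP pose, the force and the opening at its end, in the units of the state.
- get_state(): the state, without advancing time (a new reading comes with each control period).
- get_image(name): name is "scene" or "top"; returns a dict with "image" (400x640x3 uint8, blue, green, red), "fx", "fy", "cx", "cy" (pixels), "world_from_camera" (4x4, takes a point from camera to world coordinates). Camera axes: x right, y up, looking along -z (the intrinsics and any distortion apply to the point x, -y, -z); pixel columns grow to the right and rows downward; lengths in mm; the calibration is good to about 2 mm. A picture is of the moment at which its call begins. There is no depth.
- sign_off(): hands the job in, once; it reports no verdict.
Trained networks look in a picture, given as the dict that the camera call returned (one of the last four; its "shot" number tells which), for a name from the list of things; names that differ only in an ending like _2 or _b are one class to them, and where a whole thing is asked for, a point or a joint stands for the part that bears it (a point fixed in the world has none). Each returns a list of dicts, best first, with "confidence" (0 to 1); they miss things now and then, are a little off and sometimes report something else, mostly with a low value. They report only what shows in the picture. A call takes as long as a camera call. They do not tell look-alikes from the thing itself.
- regions_of(target, picture): "mask" (400x640 bool, what is visible of it) and "at" ([column, row] in pixels, amid what is visible of it).
- tip_of(target, picture): "at" ([column, row] in pixels: a listed point, or the origin of a listed thing).
The state is a dict: "clock": time; "joint_positions": joint angles; "dq": joint speeds; "joint_torque": joint torques, N m; "eef_pos": TCP position; "eef_rot": TCP orientation; "ft_force": force on the tool from outside, world axes, zero at the start; "ft_torque": the same for the moment, N m; "finger_gap": finger opening in mm.
Only numpy, scipy, OpenCV 4.12 (cv2) and the standard library are available. Lean on these libraries where they do the work, as an engineer would, in place of code of your own. Each camera call takes 0.05 s, during which the arm holds its last target. There are 200 camera calls.

## Working session

There is one attempt and no reset: what is moved stays moved. The work goes in short steps, Python scripts to look and compute and a tool call to move; the robot and the scene stay as the last step left them, time stands still between calls to the robot, and variables do not carry over. Pictures are saved under pics/ and viewed, about 8 in all and at most 12, crops included, and the job is handed in when it is done.

Besides the shell and the picture viewer there is one more tool, called after "Call:" as name(argument=value, ...) on one line, values as JSON. step_arm: Moves the arm, as the interface text tells. Its arguments: {"type":"object","properties":{"targets":{"type":"array","items":{"type":"object","properties":{"tx":{"type":"number"},"ty":{"type":"number"},"tz":{"type":"number"},"rx":{"type":"number"},"ry":{"type":"number"},"rz":{"type":"number"},"hand":{"type":"number"}}}},"newtons":{"type":"number"}},"required":["targets"]}

```bash
mkdir -p pics; cat > h.py <<'E'
import numpy as np, cv2
from workcell import *
def ray(p,uv):
    T=np.array(p["world_from_camera"]);u,v=uv
    d=np.array([(u-p["cx"])/p["fx"],-(v-p["cy"])/p["fy"],-1.0])
    return T[:3,3],T[:3,:3]@d
def atz(p,uv,z):
    o,d=ray(p,uv);return o+d*(z-o[2])/d[2]
def proj(p,X):
    T=np.array(p["world_from_camera"]);c=T[:3,:3].T@(np.array(X)-T[:3,3])
    return np.array([p["cx"]+p["fx"]*c[0]/-c[2],p["cy"]-p["fy"]*c[1]/-c[2]])
def tri(ps,uvs):
    A=np.zeros((3,3));b=np.zeros(3)
    for p,uv in zip(ps,uvs):
        o,d=ray(p,uv);d=d/np.linalg.norm(d);M=np.eye(3)-np.outer(d,d);A+=M;b+=M@o
    return np.linalg.solve(A,b)
E
python3 - <<'E'
from h import *
np.set_printoptions(precision=1,suppress=True)
P={n:get_image(n) for n in("scene","top")}
for n,p in P.items():
    cv2.imwrite(f"pics/{n}0.png",p["image"]); print(n,[k for k in p],p["fx"],np.array(p["world_from_camera"])[:3,3])
Z=dict(seat=0,seat_mouth=60,cradle=106,staple=92,mandrel=None,mandrel_collar=None,mandrel_top=None,keeper_post=106.5,pin_top=117,flask=0,carton=0,squeeze=0)
for t,z in Z.items():
    for n,p in P.items():
        for r in tip_of(t,p)[:3]:
            print(t,n,np.array(r["at"]),round(r["confidence"],2),atz(p,r["at"],z) if z is not None else "")
E
```

```text
scene ['image', 'fx', 'fy', 'cx', 'cy', 'world_from_camera', 'shot'] 457.2829402983283 [1155.4  449.9  689.1]
top ['image', 'fx', 'fy', 'cx', 'cy', 'world_from_camera', 'shot'] 389.60167561868917 [ 532.1   28.9 1025.8]
seat scene [349.6 247.9] 0.83 [536.3  86.5   0. ]
seat top [305.3 224.4] 0.72 [548.1  87.3   0. ]
seat top [227.5 236.7] 0.59 [515.2 292.8   0. ]
seat_mouth scene [333.4 230.8] 0.64 [568.2  63.9  60. ]
seat_mouth scene [350.3 229.9] 0.55 [544.9  90.1  60. ]
cradle scene [302.5 193.1] 0.72 [552.8 -27.8 106. ]
cradle scene [371.5 225.6] 0.66 [554.4 142.2 106. ]
cradle top [278.  221.9] 0.93 [552.2 145.9 106. ]
staple scene [332.4 230. ] 0.76 [597.3  80.7  92. ]
staple top [303.5 206.1] 0.9 [590.6  86.6  92. ]
mandrel scene [321.7 194.4] 0.85 
mandrel scene [443.5 220.5] 0.66 
mandrel scene [348.8 234.6] 0.61 
mandrel top [358.7 271.8] 0.77 
mandrel top [251.7 300.4] 0.75 
mandrel top [297.5 119.5] 0.73 
mandrel_collar scene [270.9 318. ] 0.88 
mandrel_collar scene [357.9 220.7] 0.77 
mandrel_collar scene [326.9 177.9] 0.7 
mandrel_collar top [304.9 128.7] 0.98 
mandrel_collar top [272.  304.1] 0.9 
mandrel_collar top [297.1 222.8] 0.81 
mandrel_top scene [408.6 194.8] 0.9 
mandrel_top scene [416.1 339.1] 0.71 
mandrel_top scene [378.8 208.3] 0.64 
mandrel_top top [271.7 222.2] 0.94 
mandrel_top top [323.7 157.1] 0.91 
mandrel_top top [298.9 319. ] 0.89 
keeper_post scene [301.1 188.9] 0.93 [543.5 -38.9 106.5]
keeper_post top [355.2 222.4] 0.62 [551.4 -36.2 106.5]
pin_top scene [335.5 221.8] 0.66 [597.8  87.4 117. ]
pin_top top [304.2 207.8] 0.61 [585.   83.4 117. ]
flask scene [442.7 286.5] 0.91 [516.9 292.3   0. ]
flask top [227.4 238.4] 0.79 [510.8 293.    0. ]
carton scene [419.9 336.9] 0.89 [650.  309.5   0. ]
carton scene [380.2 208.6] 0.3 [379.8  70.9   0. ]
squeeze scene [261.8 221.3] 0.97 [ 585.  -123.5    0. ]
squeeze top [384.1 210.2] 0.66 [ 585.7 -119.6    0. ]
```

```bash
python3 - <<'E'
import cv2,numpy as np
a=cv2.imread("pics/scene0.png")[150:360,220:480];b=cv2.imread("pics/top0.png")[90:340,200:420]
a=cv2.resize(a,None,fx=3,fy=3,interpolation=cv2.INTER_CUBIC);b=cv2.resize(b,None,fx=2.4,fy=2.4,interpolation=cv2.INTER_CUBIC)
cv2.imwrite("pics/s1.png",a[:600]);cv2.imwrite("pics/t1.png",b)
E
```

```text
(no output)
```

View pics/s1.png

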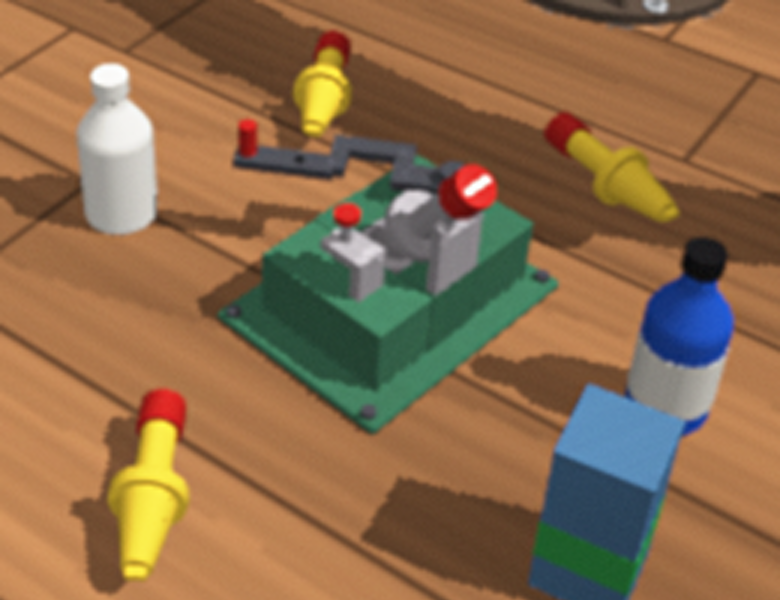

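View pics/t1.png

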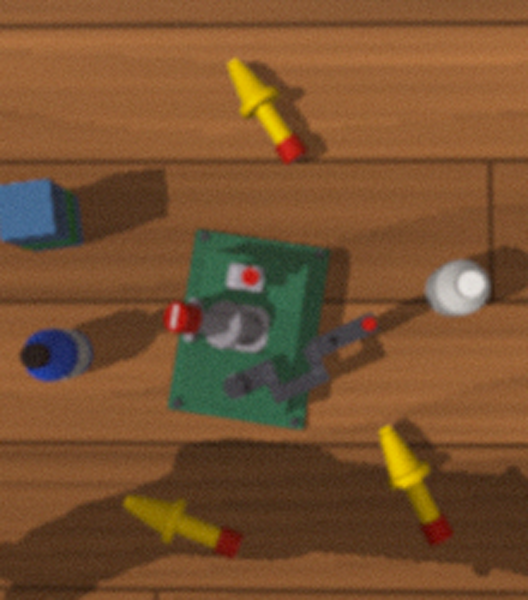

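```bash
cat > fit.py <<'E'
from h import *
from scipy.optimize import least_squares
np.set_printoptions(precision=2,suppress=True)
s=get_state();print(s["eef_pos"],s["eef_rot"],s["ft_force"],s["finger_gap"],s["clock"])
P={n:get_image(n) for n in("scene","top")}
tc=lambda u,v:(200+u/2.4,90+v/2.4); sc=lambda u,v:(220+u/3,150+v/3)
obs=[("top",tc(203,232),(100,75,8)),("top",tc(328,253),(100,-75,8)),("top",tc(302,428),(-100,-75,8)),("top",tc(171,405),(-100,75,8)),
("scene",sc(220,314),(100,-75,8)),("scene",sc(372,430),(100,75,8)),("scene",sc(555,283),(-100,75,8)),
("top",(303.5,206.1),(50,0,92)),("scene",(332.4,230),(50,0,92)),("scene",(335.5,221.8),(50,0,117)),("top",(304.2,206.5),(50,0,117)),
("top",(278,221.9),(0,51,106))]
post=[("top",tc(369,323)),("scene",sc(247,124))]
def W(q,l):
    c,n=np.cos(q[2]),np.sin(q[2]);return np.array([q[0]+c*l[0]-n*l[1],q[1]+n*l[0]+c*l[1],l[2]])
def f(q):
    r=[proj(P[n],W(q,l))-uv for n,uv,l in obs]
    r+=[proj(P[n],W(q,(-60+148*np.cos(q[3]),-148*np.sin(q[3]),106.5)))-uv for n,uv in post]
    # mandrel: lean 35 deg toward +y at x=0; slide (y,z of top)
    for n,uv in [("top",tc(179,318)),("scene",sc(471,189))]: r.append(proj(P[n],W(q,(0,q[4],q[5])))-uv)
    return np.concatenate(r)
S=least_squares(f,[541,95,-.177,.85,70,155],loss="soft_l1")
print(S.x);print(f(S.x).reshape(-1,2))
q=S.x
for n,p in P.items():
    for r in tip_of("mandrel_top",p): print(n,r["at"],r["confidence"],"pred",proj(p,W(q,(0,q[4],q[5]))))
ax=np.array([0,.5736,.8192]);top=np.array([0,q[4],q[5]])
for k in(0,10,60,124): l=top-k*ax; print(k,l,W(q,l))
np.save("q.npy",q)
E
python3 fit.py
```

```text
[193.58 594.29 248.33] [[ 0.   -0.95  0.31]
 [ 0.    0.31  0.95]
 [-1.   -0.    0.  ]] [ 0.12  0.65 -0.04] 85.16034314382159 1.3
[543.54  92.13  -0.15   0.98  58.02 139.87]
[[-3.4  -2.54]
 [ 0.82 -2.66]
 [-0.04  0.56]
 [-2.48  0.94]
 [-1.64 -1.25]
 [ 0.29 -0.14]
 [ 2.2  -1.24]
 [ 0.87 -0.99]
 [ 2.88 -0.39]
 [ 0.21 -1.91]
 [-0.46 -2.08]
 [ 1.43  0.38]
 [-0.03 -0.37]
 [ 0.02 -0.57]
 [-0.01 -1.01]
 [-0.13  0.  ]]
scene [380.1, 208.8] 0.92 pred [376.87 213.  ]
scene [403.8, 194.4] 0.91 pred [376.87 213.  ]
scene [329.0, 164.3] 0.81 pred [376.87 213.  ]
scene [276.2, 283.2] 0.55 pred [376.87 213.  ]
top [381.7, 314.7] 0.74 pred [274.57 221.49]
top [297.5, 317.3] 0.64 pred [274.57 221.49]
top [270.7, 223.2] 0.62 pred [274.57 221.49]
top [322.2, 156.6] 0.57 pred [274.57 221.49]
0 [  0.    58.02 139.87] [552.39 149.47 139.87]
10 [  0.    52.29 131.68] [551.52 143.8  131.68]
60 [ 0.   23.61 90.72] [547.14 115.46  90.72]
124 [  0.   -13.1   38.29] [541.54  79.18  38.29]
```

```bash
cat > plan.py <<'E'
from h import *
from scipy.spatial.transform import Rotation as Ro, Slerp
np.set_printoptions(precision=2,suppress=True)
q=np.load("q.npy");c,n=np.cos(q[2]),np.sin(q[2])
M=np.array([[c,-n,0],[n,c,0],[0,0,1.]])
def W(l): return M@np.array(l,float)+[q[0],q[1],0]
def L(w): return M.T@(np.array(w)-[q[0],q[1],0])
def Rt(tilt,yaw=0):
    "tool: x down along mandrel axis leaned tilt deg to +y, z along seat x turned yaw about vertical"
    t=np.radians(tilt);ax=np.array([0,np.sin(t),np.cos(t)])
    X=-ax;Z=np.array([1.,0,0]);Y=np.cross(Z,X)
    return M@Ro.from_euler("z",yaw,degrees=True).as_matrix()@np.column_stack([X,Y,Z])
def rows(way):
    "way: list of (pos,R,n)"
    s=get_state();p,R=np.array(s["eef_pos"]),Ro.from_matrix(s["eef_rot"])
    for P,Rf,k in way:
        Rf=Ro.from_matrix(Rf);rv=(R.inv()*Rf).as_rotvec(degrees=True);
        p0,R0=p,R
        for i in range(1,k+1):
            g=p0+(np.array(P)-p0)*i/k;Rg=R0*Ro.from_rotvec(rv*i/k,degrees=True)
            print(R.inv().apply(g-p).round(1),(R.inv()*Rg).as_rotvec(degrees=True).round(1));p,R=g,Rg
        print("--")
def st():
    s=get_state();print("t",s["clock"],"seat-frame",L(s["eef_pos"]),"F",np.array(s["ft_force"]),"gap",s["finger_gap"],"j",np.array(s["joint_positions"]))
E
python3 - <<'E'
from plan import *
ax=np.array([0,.5736,.8192]);tip=np.array([0,-9.1,45])
G=tip+112*ax;A=G+70*ax
print(W(G),W(A))
rows([(W(A)+[0,0,30],Rt(0),10),(W(A),Rt(35),4)])
E
```

```text
[551.96 146.62 136.75] [558.08 186.31 194.09]
[  2.4 -47.3 -27.5] [ 8.1  0.  -0. ]
[  2.4 -50.7 -20.6] [ 8.1  0.  -0. ]
[  2.4 -53.1 -13.3] [ 8.1  0.  -0. ]
[  2.4 -54.4  -5.7] [ 8.1  0.  -0. ]
[  2.4 -54.7   2. ] [ 8.1  0.  -0. ]
[  2.4 -53.9   9.7] [ 8.1  0.  -0. ]
[  2.4 -52.   17.1] [ 8.1  0.  -0. ]
[  2.4 -49.   24.3] [ 8.1  0.  -0. ]
[  2.4 -45.1  30.9] [ 8.1  0.  -0. ]
[  2.4 -40.3  37. ] [ 8.1  0.  -0. ]
--
[ 7.5 -0.  -0. ] [-0.   0.  -8.8]
[ 7.4  1.1 -0. ] [ 0.  -0.  -8.8]
[ 7.2  2.3 -0. ] [-0.  -0.  -8.8]
[ 6.7  3.3 -0. ] [ 0.  -0.  -8.8]
--
```

Call:
step_arm(targets=[{"tx": 2,"ty": -47,"tz": -27,"rx": 8,"hand": 1},{"tx": 2,"ty": -51,"tz": -21,"rx": 8},{"tx": 2,"ty": -53,"tz": -13,"rx": 8},{"tx": 2,"ty": -54,"tz": -6,"rx": 8},{"tx": 2,"ty": -55,"tz": 2,"rx": 8},{"tx": 2,"ty": -54,"tz": 10,"rx": 8},{"tx": 2,"ty": -52,"tz": 17,"rx": 8},{"tx": 2,"ty": -49,"tz": 24,"rx": 8},{"tx": 2,"ty": -45,"tz": 31,"rx": 8},{"tx": 2,"ty": -40,"tz": 37,"rx": 8},{"tx": 7,"rz": -9},{"tx": 7,"ty": 1,"rz": -9},{"tx": 7,"ty": 2,"rz": -9},{"tx": 7,"ty": 3,"rz": -8},{},{}], newtons=40)

```text
$.targets[0]: bad value
```

```bash
python3 - <<'E'
from plan import *
st();print(get_state()["eef_rot"]);print(Rt(35))
ax=np.array([0,.5736,.8192]);tip=np.array([0,-9.1,45])
rows([(W(tip+112*ax),Rt(35),4)])
p=get_image("scene")
print([(r["at"],r["confidence"]) for r in tip_of("mandrel_top",p)])
b=cv2.resize(p["image"][100:280,270:480],None,fx=3,fy=3,interpolation=cv2.INTER_CUBIC)
for s in(124,):
    u=(proj(p,W(tip+s*ax))-[270,100])*3;cv2.circle(b,tuple(int(x) for x in u),3,(0,255,0),-1)
cv2.imwrite("pics/s2.png",b)
E
```

```text
t 1.5 seat-frame [-422.53  442.89  248.32] F [-0.3  -0.01  0.09] gap 85.2223143495466 j [-1.36  0.43  0.03  1.57 -0.01  1.13 -0.08]
[[ 0.   -0.95  0.31]
 [ 0.    0.31  0.95]
 [-1.    0.    0.  ]]
[[-0.09  0.12  0.99]
 [-0.57  0.81 -0.15]
 [-0.82 -0.57  0.  ]]
[  27.9 -119.9  -78.7] [19.5  6.2 -7.2]
[  50.  -133.7  -30.7] [19.5  6.2 -7.2]
[  67.3 -128.    20.7] [19.5  6.2 -7.2]
[  77.2 -103.4   68.4] [19.5  6.2 -7.2]
--
[([277.0, 280.6], 0.96), ([403.9, 194.8], 0.84), ([379.5, 210.4], 0.59), ([330.6, 166.9], 0.57), ([301.6, 191.6], 0.16)]
```

View pics/s2.png

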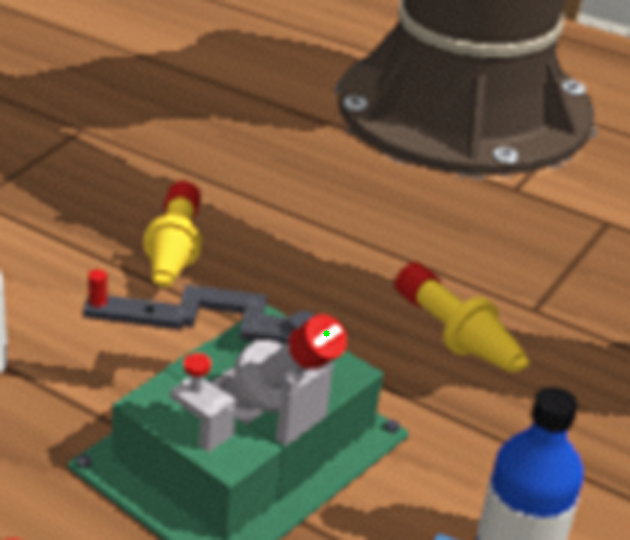

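The marked top (crop 326,333) falls on the white line of the leaning head, so the pose is right. The true mandrel is the steel one in the cradle; the three yellow ones are look-alikes. The move was refused, so I'll write all seven numbers in each row.

Call:
step_arm(targets=[{"tx": 2,"ty": -47,"tz": -27,"rx": 8,"ry": 0,"rz": 0,"hand": 1},{"tx": 2,"ty": -51,"tz": -21,"rx": 8,"ry": 0,"rz": 0,"hand": 1},{"tx": 2,"ty": -53,"tz": -13,"rx": 8,"ry": 0,"rz": 0,"hand": 1},{"tx": 2,"ty": -54,"tz": -6,"rx": 8,"ry": 0,"rz": 0,"hand": 1},{"tx": 2,"ty": -55,"tz": 2,"rx": 8,"ry": 0,"rz": 0,"hand": 1},{"tx": 2,"ty": -54,"tz": 10,"rx": 8,"ry": 0,"rz": 0,"hand": 1},{"tx": 2,"ty": -52,"tz": 17,"rx": 8,"ry": 0,"rz": 0,"hand": 1},{"tx": 2,"ty": -49,"tz": 24,"rx": 8,"ry": 0,"rz": 0,"hand": 1},{"tx": 2,"ty": -45,"tz": 31,"rx": 8,"ry": 0,"rz": 0,"hand": 1},{"tx": 2,"ty": -40,"tz": 37,"rx": 8,"ry": 0,"rz": 0,"hand": 1},{"tx": 7,"ty": 0,"tz": 0,"rx": 0,"ry": 0,"rz": -9,"hand": 1},{"tx": 7,"ty": 1,"tz": 0,"rx": 0,"ry": 0,"rz": -9,"hand": 1},{"tx": 7,"ty": 2,"tz": 0,"rx": 0,"ry": 0,"rz": -9,"hand": 1},{"tx": 7,"ty": 3,"tz": 0,"rx": 0,"ry": 0,"rz": -8,"hand": 1},{"tx": 0,"ty": 0,"tz": 0,"rx": 0,"ry": 0,"rz": 0,"hand": 1},{"tx": 0,"ty": 0,"tz": 0,"rx": 0,"ry": 0,"rz": 0,"hand": 1}], newtons=40)

```text
clock: 3.6
eef_pos: [560.5, 187.1, 200.1]
eef_rot: [[-0.08, 0.116, 0.99], [-0.566, 0.812, -0.141], [-0.821, -0.572, 0.001]]
ft_force: [0.4, -1.0, 0.6]
finger_gap: 85.2
```

```bash
python3 - <<'E'
from plan import *
st();print(get_state()["eef_rot"]);print(Rt(35))
ax=np.array([0,.5736,.8192]);tip=np.array([0,-9.1,45])
rows([(W(tip+112*ax),Rt(35),4)])
E
```

```text
t 3.6 seat-frame [  2.31  96.42 200.07] F [ 0.43 -1.03  0.57] gap 85.19945387326733 j [-1.01  0.71  0.6   1.52  0.12  1.37 -0.64]
[[-0.08  0.12  0.99]
 [-0.57  0.81 -0.14]
 [-0.82 -0.57  0.  ]]
[[-0.09  0.12  0.99]
 [-0.57  0.81 -0.15]
 [-0.82 -0.57  0.  ]]
[18.9  0.6 -0.7] [ 0.1  0.1 -0. ]
[18.9  0.6 -0.7] [ 0.1  0.1 -0. ]
[18.9  0.6 -0.6] [ 0.1  0.1 -0. ]
[18.9  0.6 -0.6] [ 0.1  0.1 -0. ]
--
```

Call:
step_arm(targets=[{"tx": 19,"ty": 1,"tz": -1,"rx": 0,"ry": 0,"rz": 0,"hand": 1},{"tx": 19,"ty": 1,"tz": -1,"rx": 0,"ry": 0,"rz": 0,"hand": 1},{"tx": 19,"ty": 0,"tz": 0,"rx": 0,"ry": 0,"rz": 0,"hand": 1},{"tx": 18,"ty": 0,"tz": -1,"rx": 0,"ry": 0,"rz": 0,"hand": 1},{"tx": 0,"ty": 0,"tz": 0,"rx": 0,"ry": 0,"rz": 0,"hand": 0},{"tx": 0,"ty": 0,"tz": 0,"rx": 0,"ry": 0,"rz": 0,"hand": -0.2},{"tx": 0,"ty": 0,"tz": 0,"rx": 0,"ry": 0,"rz": 0,"hand": -0.4},{"tx": 0,"ty": 0,"tz": 0,"rx": 0,"ry": 0,"rz": 0,"hand": -1},{"tx": 0,"ty": 0,"tz": 0,"rx": 0,"ry": 0,"rz": 0,"hand": -1},{"tx": 0,"ty": 0,"tz": 0,"rx": 0,"ry": 0,"rz": 0,"hand": -1},{"tx": 0,"ty": 0,"tz": 0,"rx": 0,"ry": 0,"rz": 0,"hand": -1}], newtons=50)

```text
clock: 4.97
eef_pos: [551.8, 147.9, 137.4]
eef_rot: [[-0.079, 0.115, 0.99], [-0.568, 0.811, -0.139], [-0.819, -0.573, 0.001]]
ft_force: [-0.6, 1.2, 6.2]
finger_gap: 28.7
```

```bash
python3 - <<'E'
from plan import *
st();s=get_state();R=s["eef_rot"];print(R,Rt(35),s["ft_torque"])
for n in("scene","top"):
    p=get_image(n);print(n,[(np.array(r["at"]),r["confidence"]) for r in tip_of("mandrel_top",p)])
    u=proj(p,s["eef_pos"]).astype(int);b=p["image"][u[1]-60:u[1]+60,u[0]-60:u[0]+60];cv2.imwrite(f"pics/g_{n}.png",b)
a=np.hstack([cv2.resize(cv2.imread(f"pics/g_{n}.png"),(400,400),interpolation=cv2.INTER_CUBIC) for n in("scene","top")]);cv2.imwrite("pics/g.png",a)
E
```

```text
t 4.975 seat-frame [ -0.3   56.41 137.35] F [-0.58  1.2   6.17] gap 28.737498168623688 j [-0.98  0.75  0.59  1.65  0.12  1.2  -0.65]
[[-0.08  0.11  0.99]
 [-0.57  0.81 -0.14]
 [-0.82 -0.57  0.  ]] [[-0.09  0.12  0.99]
 [-0.57  0.81 -0.15]
 [-0.82 -0.57  0.  ]] [0.18 0.01 0.01]
scene [(array([275.4, 281.5]), 0.97), (array([333.3, 162.5]), 0.78)]
top [(array([297.1, 318. ]), 0.97), (array([323.9, 155.2]), 0.93), (array([272.3, 222.9]), 0.85), (array([383.4, 310.7]), 0.81), (array([386.3, 211.1]), 0.25)]
```

View pics/g.png

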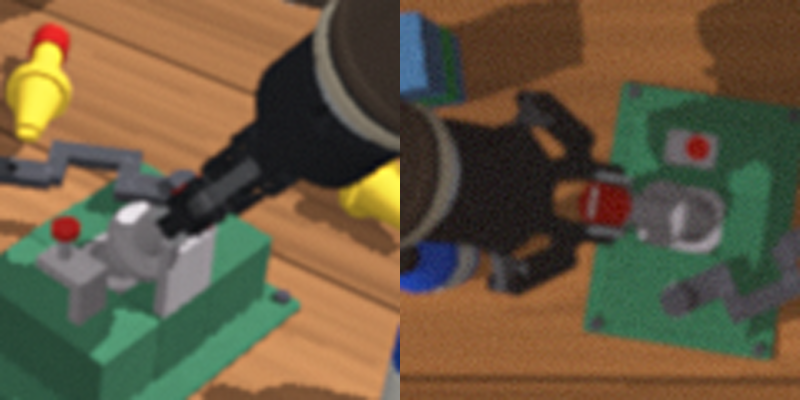

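```bash
python3 - <<'E'
from plan import *
s=get_state();x0=L(s["eef_pos"]);t0=np.radians(35)
tip0=x0-112.5*np.array([0,np.sin(t0),np.cos(t0)]);print(tip0)
way=[]
for i in range(1,9):
    f=i/8;t=t0*(1-f);tp=tip0+f*(np.array([0,0,49])-tip0)
    way.append((W(tp+112.5*np.array([0,np.sin(t),np.cos(t)])),Rt(np.degrees(t)),1))
rows(way)
E
```

```text
[-0.31 -8.11 45.2 ]
[-0.6 -8.  -0. ] [0.6 0.5 4.4]
--
[-0.6 -8.   0. ] [ 0.  -0.   4.4]
--
[-0.5 -7.9  0. ] [0.  0.  4.4]
--
[-0.5 -7.8  0. ] [-0.   0.   4.4]
--
[-0.4 -7.8  0. ] [ 0.  -0.   4.4]
--
[-0.4 -7.7  0. ] [0.  0.  4.4]
--
[-0.3 -7.7  0. ] [-0.   0.   4.4]
--
[-0.2 -7.6  0. ] [ 0.  -0.   4.4]
--
```

Call:
step_arm(targets=[{"tx": -1,"ty": -8,"tz": 0,"rx": 0.6,"ry": 0.5,"rz": 4.4,"hand": -1},{"tx": -0.6,"ty": -8,"tz": 0,"rx": 0,"ry": 0,"rz": 4.4,"hand": -1},{"tx": -0.5,"ty": -7.9,"tz": 0,"rx": 0,"ry": 0,"rz": 4.4,"hand": -1},{"tx": -0.5,"ty": -7.8,"tz": 0,"rx": 0,"ry": 0,"rz": 4.4,"hand": -1}])

```text
clock: 5.68
eef_pos: [547.0, 121.4, 153.8]
eef_rot: [[-0.047, 0.146, 0.988], [-0.293, 0.944, -0.153], [-0.955, -0.297, -0.002]]
ft_force: [-0.2, -0.6, -5.0]
finger_gap: 28.6
```

Call:
step_arm(targets=[{"tx": -0.4,"ty": -7.8,"tz": 0,"rx": 0,"ry": 0,"rz": 4.4,"hand": -1},{"tx": -0.4,"ty": -7.7,"tz": 0,"rx": 0,"ry": 0,"rz": 4.4,"hand": -1},{"tx": -0.3,"ty": -7.7,"tz": 0,"rx": 0,"ry": 0,"rz": 4.4,"hand": -1},{"tx": -0.2,"ty": -7.6,"tz": 0,"rx": 0,"ry": 0,"rz": 4.4,"hand": -1},{"tx": 0,"ty": 0,"tz": 0,"rx": 0,"ry": 0,"rz": 0,"hand": -1}])

```text
clock: 6.3
eef_pos: [542.3, 89.2, 161.1]
eef_rot: [[-0.002, 0.158, 0.987], [0.003, 0.987, -0.158], [-1.0, 0.003, -0.002]]
ft_force: [-0.8, -0.5, -4.0]
finger_gap: 28.6
```

```bash
python3 - <<'E'
from plan import *
st();s=get_state();print(s["eef_rot"],s["ft_torque"])
rows([(W([0,0,146]),Rt(0),1)])
o=[]
for n in("scene","top"):
    p=get_image(n);u=proj(p,s["eef_pos"]-np.array([0,0,50])).astype(int);b=p["image"][u[1]-50:u[1]+50,u[0]-50:u[0]+50];o.append(cv2.resize(b,(400,400),interpolation=cv2.INTER_CUBIC))
cv2.imwrite("pics/up.png",np.hstack(o))
E
```

```text
t 6.3 seat-frame [ -0.79  -3.06 161.07] F [-0.79 -0.49 -4.02] gap 28.5904087613605 j [-0.56  0.42  0.41  1.89 -0.22  0.88 -0.2 ]
[[-0.    0.16  0.99]
 [ 0.    0.99 -0.16]
 [-1.    0.   -0.  ]] [-0.02 -0.09 -0.  ]
[15.1  3.   0.8] [-0.3 -0.1 -0.2]
--
```

View pics/up.png

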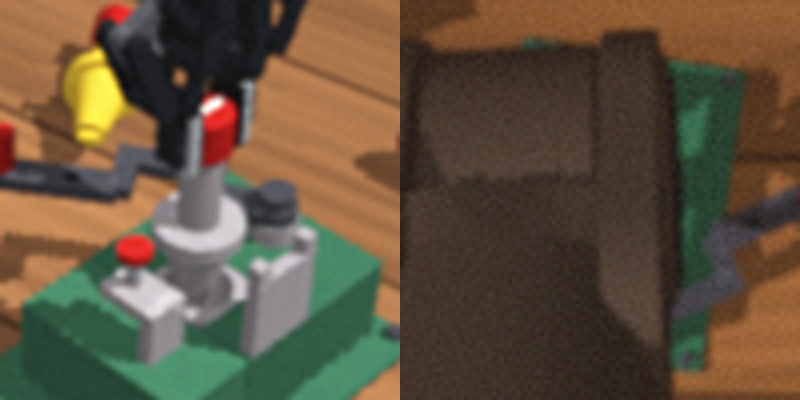

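Call:
step_arm(targets=[{"tx": 5,"ty": 3,"tz": 0.8,"rx": -0.3,"ry": -0.1,"rz": -0.2,"hand": -1},{"tx": 8,"ty": 0,"tz": 0,"rx": 0,"ry": 0,"rz": 0,"hand": -1},{"tx": 7,"ty": 0,"tz": 0,"rx": 0,"ry": 0,"rz": 0,"hand": -1},{"tx": 0,"ty": 0,"tz": 0,"rx": 0,"ry": 0,"rz": 0,"hand": -1}])

```text
clock: 6.9
eef_pos: [543.5, 94.7, 140.2]
eef_rot: [[-0.002, 0.148, 0.989], [-0.001, 0.989, -0.148], [-1.0, -0.001, -0.001]]
ft_force: [-0.7, -0.2, -3.6]
finger_gap: 28.8
```

Call:
step_arm(targets=[{"tx": 4,"ty": 0,"tz": 0,"rx": 0,"ry": 0,"rz": 0,"hand": -1},{"tx": 0,"ty": 0,"tz": 0,"rx": 0,"ry": 0,"rz": 0,"hand": -1}])

```text
clock: 7.15
eef_pos: [544.0, 94.6, 137.0]
eef_rot: [[-0.0, 0.148, 0.989], [-0.0, 0.989, -0.148], [-1.0, -0.0, -0.0]]
ft_force: [-0.9, 0.3, -3.7]
finger_gap: 28.7
```

Call:
step_arm(targets=[{"tx": 2,"ty": -1,"tz": 0,"rx": 0,"ry": 0,"rz": 0,"hand": -1},{"tx": 2,"ty": -0.5,"tz": 0,"rx": 0,"ry": 0,"rz": 0,"hand": -1},{"tx": 0,"ty": 0,"tz": 0,"rx": 0,"ry": 0,"rz": 0,"hand": -1}])

```text
clock: 7.52
eef_pos: [544.4, 93.2, 133.8]
eef_rot: [[0.001, 0.148, 0.989], [0.001, 0.989, -0.148], [-1.0, 0.001, 0.001]]
ft_force: [-1.1, 0.0, 3.4]
finger_gap: 28.4
```

Call:
step_arm(targets=[{"tx": 2,"ty": 0,"tz": 0,"rx": 0,"ry": 0,"rz": 0,"hand": -1},{"tx": 0,"ty": 0,"tz": 0,"rx": 0,"ry": 0,"rz": 0,"hand": -1}])

```text
clock: 7.78
eef_pos: [544.9, 93.4, 132.8]
eef_rot: [[0.002, 0.148, 0.989], [0.001, 0.989, -0.148], [-1.0, 0.002, 0.002]]
ft_force: [-3.0, 0.8, 14.9]
finger_gap: 28.6
```

Call:
step_arm(targets=[{"tx": 0.5,"ty": 0,"tz": -0.5,"rx": -8,"ry": 0,"rz": 0,"hand": -1},{"tx": 0,"ty": 0,"tz": 0,"rx": -8,"ry": 0,"rz": 0,"hand": -1},{"tx": 0,"ty": 0,"tz": 0,"rx": -8,"ry": 0,"rz": 0,"hand": -1},{"tx": 0,"ty": 0,"tz": 0,"rx": 0,"ry": 0,"rz": 0,"hand": -1}])

```text
clock: 8.28
eef_pos: [543.3, 93.1, 130.5]
eef_rot: [[-0.0, -0.266, 0.964], [0.0, 0.964, 0.266], [-1.0, 0.0, 0.0]]
ft_force: [0.3, 0.2, -3.5]
finger_gap: 28.3
```

Call:
step_arm(targets=[{"tx": 0,"ty": 0,"tz": 0,"rx": -5,"ry": 0,"rz": 0,"hand": -1},{"tx": 0,"ty": 0,"tz": 0,"rx": -3,"ry": 0,"rz": 0,"hand": -1}])

```text
clock: 8.52
eef_pos: [543.1, 93.2, 130.4]
eef_rot: [[-0.0, -0.397, 0.918], [-0.0, 0.918, 0.397], [-1.0, 0.0, -0.0]]
ft_force: [-0.3, -0.3, -3.1]
finger_gap: 28.6
```

Call:
step_arm(targets=[{"tx": 1,"ty": 0,"tz": 0,"rx": 0,"ry": 0,"rz": 0,"hand": -1},{"tx": 1,"ty": 0,"tz": 0,"rx": 0,"ry": 0,"rz": 0,"hand": -1},{"tx": 0,"ty": 0,"tz": 0,"rx": 0,"ry": 0,"rz": 0,"hand": -1}])

```text
clock: 8.9
eef_pos: [543.4, 93.0, 129.1]
eef_rot: [[0.0, -0.396, 0.918], [-0.0, 0.918, 0.396], [-1.0, -0.0, 0.0]]
ft_force: [-2.8, -0.9, 5.1]
finger_gap: 28.4
```

Call:
step_arm(targets=[{"tx": 1,"ty": 0,"tz": 0,"rx": -5,"ry": 0,"rz": 0,"hand": -1},{"tx": 0,"ty": 0,"tz": 0,"rx": -5,"ry": 0,"rz": 0,"hand": -1}])

```text
clock: 9.15
eef_pos: [543.6, 92.4, 129.0]
eef_rot: [[0.001, -0.551, 0.835], [-0.0, 0.835, 0.551], [-1.0, -0.001, 0.001]]
ft_force: [-5.9, -2.9, 14.6]
finger_gap: 28.7
```

```bash
python3 - <<'E'
from plan import *
st();s=get_state();print(s["ft_torque"])
p=get_image("scene");u=proj(p,W([0,0,95])).astype(int);b=p["image"][u[1]-40:u[1]+40,u[0]-50:u[0]+50].copy()
b=cv2.resize(b,None,fx=6,fy=6,interpolation=cv2.INTER_CUBIC)
cv2.imwrite("pics/turn.png",b)
for h in (60,65,70,75): print(h,(proj(p,W([0,0,h]))-u+[50,40])*6)
E
```

```text
t 9.15 seat-frame [  0.05   0.32 129.01] F [-5.93 -2.91 14.6 ] gap 28.70104105912916 j [-0.41  0.45  0.2   1.9  -0.12  0.8   0.43]
[-0.7   1.45 -0.29]
60 [296.92 323.69]
65 [297.72 312.78]
70 [298.53 301.79]
75 [299.34 290.72]
```

View pics/turn.png

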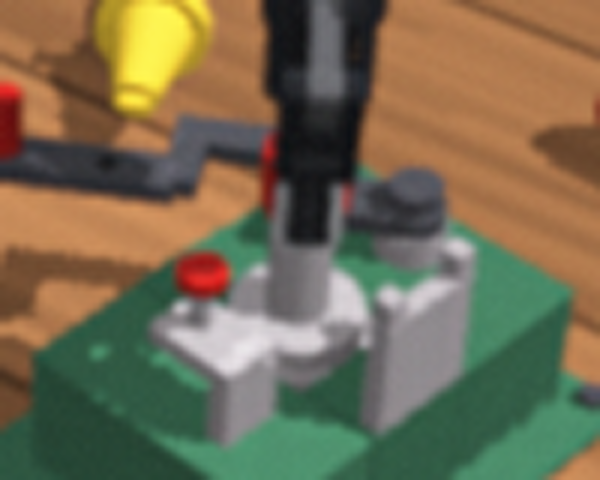

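Call:
step_arm(targets=[{"tx": 0.5,"ty": 0.3,"tz": -0.7,"rx": -5,"ry": 0,"rz": 0,"hand": -1},{"tx": 0.3,"ty": 0,"tz": 0,"rx": -5,"ry": 0,"rz": 0,"hand": -1},{"tx": 0,"ty": 0,"tz": 0,"rx": 0,"ry": 0,"rz": 0,"hand": -1}])

```text
clock: 9.57
eef_pos: [543.4, 92.4, 128.9]
eef_rot: [[0.002, -0.686, 0.727], [0.0, 0.727, 0.686], [-1.0, -0.001, 0.002]]
ft_force: [-5.9, -3.9, 20.6]
finger_gap: 28.4
```

Call:
step_arm(targets=[{"tx": 0,"ty": 0,"tz": 0,"rx": -5,"ry": 0,"rz": 0,"hand": -1},{"tx": 0,"ty": 0,"tz": 0,"rx": -5,"ry": 0,"rz": 0,"hand": -1},{"tx": 0,"ty": 0,"tz": 0,"rx": 0,"ry": 0,"rz": 0,"hand": -1}])

```text
clock: 9.95
eef_pos: [543.5, 92.2, 128.9]
eef_rot: [[0.002, -0.802, 0.597], [0.0, 0.597, 0.802], [-1.0, -0.002, 0.001]]
ft_force: [-4.7, -2.7, 21.0]
finger_gap: 28.5
```

Call:
step_arm(targets=[{"tx": 0,"ty": 0,"tz": 0,"rx": -5,"ry": 0,"rz": 0,"hand": -1},{"tx": 0,"ty": 0,"tz": 0,"rx": -5,"ry": 0,"rz": 0,"hand": -1},{"tx": 0,"ty": 0,"tz": 0,"rx": 0,"ry": 0,"rz": 0,"hand": -1}])

```text
clock: 10.32
eef_pos: [543.6, 92.3, 129.0]
eef_rot: [[0.003, -0.894, 0.449], [0.0, 0.449, 0.894], [-1.0, -0.002, 0.001]]
ft_force: [-6.2, -4.1, 20.6]
finger_gap: 28.4
```

```bash
python3 - <<'E'
from plan import *
st();s=get_state();print(s["ft_torque"])
for n in ("scene","top"):
    p=get_image(n)
    print([(np.array(r["at"]),r["confidence"]) for r in tip_of("mandrel_collar",p)])
    if n=="scene":
        for h in (60,65,70): print(h,proj(p,W([0,0,h])))
E
```

```text
t 10.325 seat-frame [  0.02   0.16 128.96] F [-6.25 -4.11 20.63] gap 28.352963666078768 j [-0.31  0.45  0.06  1.9  -0.04  0.8   0.87]
[-0.86  1.59 -0.13]
[(array([349.9, 227.2]), 0.89), (array([427.1, 211.4]), 0.8), (array([325.9, 178.6]), 0.73), (array([266.4, 315.8]), 0.63), (array([333.3, 223.6]), 0.31), (array([370.4, 227.4]), 0.29)]
60 [351.49 229.95]
65 [351.62 228.13]
70 [351.75 226.3 ]
[(array([367. , 283.6]), 0.57)]
```

Call:
step_arm(targets=[{"tx": 0,"ty": 0.3,"tz": -0.5,"rx": -5,"ry": 0,"rz": 0,"hand": -1},{"tx": 0,"ty": 0,"tz": 0,"rx": -5,"ry": 0,"rz": 0,"hand": -1},{"tx": 0,"ty": 0,"tz": 0,"rx": -5,"ry": 0,"rz": 0,"hand": -1},{"tx": 0,"ty": 0,"tz": 0,"rx": 0,"ry": 0,"rz": 0,"hand": -1}])

```text
clock: 11.02
eef_pos: [543.3, 92.3, 128.9]
eef_rot: [[0.003, -0.979, 0.202], [0.0, 0.202, 0.979], [-1.0, -0.003, 0.001]]
ft_force: [-5.9, -3.0, 20.0]
finger_gap: 28.5
```

```bash
python3 - <<'E'
from plan import *
st();s=get_state();print(s["ft_torque"])
p=get_image("scene");u=proj(p,W([0,0,95])).astype(int);b=p["image"][u[1]-45:u[1]+35,u[0]-50:u[0]+50].copy()
b=cv2.resize(b,None,fx=7,fy=7,interpolation=cv2.INTER_CUBIC)
# predicted outlines: collar underside and top for raise 0 (green) and 5 (blue)
a=np.linspace(0,2*np.pi,40)
for rz,col in((0,(0,255,0)),(5,(255,0,0))):
    for h in(60,70):
        pts=np.array([(proj(p,W([24*np.cos(t),24*np.sin(t),h+rz]))-u+[50,45])*7 for t in a]).astype(int)
        cv2.polylines(b,[pts],True,col,1)
cv2.imwrite("pics/turn2.png",b)
E
```

```text
t 11.025 seat-frame [ -0.26   0.12 128.95] F [-5.94 -3.   19.95] gap 28.543777297182178 j [-0.26  0.45 -0.01  1.89  0.01  0.8   1.1 ]
[-0.52  1.34 -0.38]
```

View pics/turn2.png

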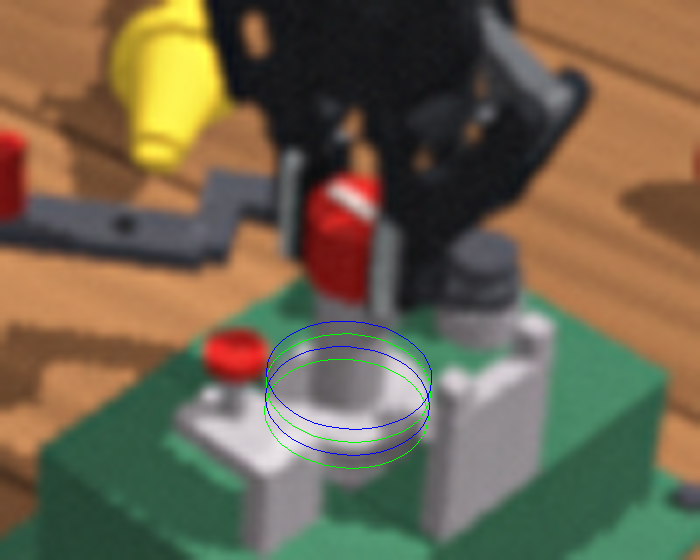

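```bash
python3 - <<'E'
from plan import *
p=get_image("scene");c=proj(p,W([0,0,142]))
for d in((17,-8),(45,30)):
    d=np.array(d)/np.linalg.norm(d)*5
    v=atz(p,c+d,142)-atz(p,c-d,142);print(d,np.degrees(np.arctan2(v[1],v[0])))
v=atz(p,(379.3+4,211.3-2.5),142)-atz(p,(375.3,213.8),142);print(np.degrees(np.arctan2(v[1],v[0])))
# mandrel axis in current picture: head top and collar
s=get_state();print(s["eef_rot"])
E
```

```text
[ 4.52 -2.13] 163.070202939956
[4.16 2.77] 77.33771956334584
168.50460008242123
[[ 0.   -0.98  0.2 ]
 [ 0.    0.2   0.98]
 [-1.   -0.    0.  ]]
```

Call:
step_arm(targets=[{"tx": -2,"ty": 0,"tz": 0,"rx": 0,"ry": 0,"rz": 0,"hand": -1},{"tx": -1,"ty": 0,"tz": 0,"rx": 0,"ry": 0,"rz": 0,"hand": -1},{"tx": 0,"ty": 0,"tz": 0,"rx": 0,"ry": 0,"rz": 0,"hand": -1}])

```text
clock: 11.5
eef_pos: [541.7, 92.8, 129.2]
eef_rot: [[-0.001, -0.98, 0.2], [-0.0, 0.2, 0.98], [-1.0, 0.001, -0.0]]
ft_force: [-1.4, -0.3, -5.8]
finger_gap: 28.5
```

Call:
step_arm(targets=[{"tx": 0,"ty": 3,"tz": 0,"rx": 0,"ry": 0,"rz": 0,"hand": -1},{"tx": 0,"ty": 0,"tz": 0,"rx": 0,"ry": 0,"rz": 0,"hand": -1}])

```text
clock: 11.75
eef_pos: [540.6, 93.0, 129.5]
eef_rot: [[0.003, -0.98, 0.2], [-0.0, 0.2, 0.98], [-1.0, -0.003, 0.0]]
ft_force: [7.2, -0.6, -14.6]
finger_gap: 28.7
```

Call:
step_arm(targets=[{"tx": 0,"ty": -6,"tz": 0,"rx": 0,"ry": 0,"rz": 0,"hand": -1},{"tx": 0,"ty": 0,"tz": 0,"rx": 0,"ry": 0,"rz": 0,"hand": -1}])

```text
clock: 12.0
eef_pos: [543.9, 92.4, 129.3]
eef_rot: [[-0.003, -0.98, 0.2], [-0.0, 0.2, 0.98], [-1.0, 0.003, -0.001]]
ft_force: [-3.7, 1.5, -5.6]
finger_gap: 28.2
```

Call:
step_arm(targets=[{"tx": 0,"ty": 3,"tz": 3,"rx": 0,"ry": 0,"rz": 0,"hand": -1},{"tx": 0,"ty": 0,"tz": 0,"rx": 0,"ry": 0,"rz": 0,"hand": -1}])

```text
clock: 12.25
eef_pos: [542.3, 93.9, 129.4]
eef_rot: [[-0.001, -0.98, 0.201], [-0.002, 0.201, 0.98], [-1.0, 0.0, -0.003]]
ft_force: [-1.2, -5.5, -8.7]
finger_gap: 28.3
```

Call:
step_arm(targets=[{"tx": 0,"ty": 0,"tz": -6,"rx": 0,"ry": 0,"rz": 0,"hand": -1},{"tx": 0,"ty": 0,"tz": 0,"rx": 0,"ry": 0,"rz": 0,"hand": -1}])

```text
clock: 12.5
eef_pos: [541.8, 91.1, 129.7]
eef_rot: [[0.001, -0.98, 0.199], [0.002, 0.199, 0.98], [-1.0, -0.001, 0.002]]
ft_force: [1.7, 4.1, -13.5]
finger_gap: 28.5
```

Call:
step_arm(targets=[{"tx": 2,"ty": 0.8,"tz": 3,"rx": 5,"ry": 0,"rz": 0,"hand": -1},{"tx": 0.5,"ty": 0,"tz": 0,"rx": 5,"ry": 0,"rz": 0,"hand": -1},{"tx": 0,"ty": 0,"tz": 0,"rx": 0,"ry": 0,"rz": 0,"hand": -1}])

```text
clock: 12.88
eef_pos: [542.3, 92.3, 129.2]
eef_rot: [[0.003, -0.93, 0.368], [-0.0, 0.368, 0.93], [-1.0, -0.003, 0.001]]
ft_force: [-4.1, -2.8, 9.7]
finger_gap: 28.7
```

Call:
step_arm(targets=[{"tx": 0.4,"ty": 1.5,"tz": -0.3,"rx": 4,"ry": 0,"rz": 0,"hand": -1},{"tx": 0,"ty": -2,"tz": 0,"rx": 0,"ry": 0,"rz": 0,"hand": -1},{"tx": 0,"ty": 2,"tz": 0,"rx": 4,"ry": 0,"rz": 0,"hand": -1},{"tx": 0,"ty": -2,"tz": 0,"rx": 0,"ry": 0,"rz": 0,"hand": -1},{"tx": 0,"ty": 2,"tz": 0,"rx": 4,"ry": 0,"rz": 0,"hand": -1},{"tx": 0,"ty": -2,"tz": 0,"rx": 0,"ry": 0,"rz": 0,"hand": -1},{"tx": 0,"ty": 1,"tz": 0,"rx": 0,"ry": 0,"rz": 0,"hand": -1}])

```text
clock: 13.75
eef_pos: [542.1, 92.3, 129.1]
eef_rot: [[0.004, -0.834, 0.552], [0.0, 0.552, 0.834], [-1.0, -0.003, 0.002]]
ft_force: [-1.7, -3.5, 10.3]
finger_gap: 28.4
```

Call:
step_arm(targets=[{"tx": 0,"ty": 1,"tz": 0,"rx": 4,"ry": 0,"rz": 0,"hand": -1},{"tx": 0,"ty": -2,"tz": 0,"rx": 0,"ry": 0,"rz": 0,"hand": -1},{"tx": 0,"ty": 2,"tz": 0,"rx": 4,"ry": 0,"rz": 0,"hand": -1},{"tx": 0,"ty": -2,"tz": 0,"rx": 0,"ry": 0,"rz": 0,"hand": -1},{"tx": 0,"ty": 2,"tz": 0,"rx": 4,"ry": 0,"rz": 0,"hand": -1},{"tx": 0,"ty": -2,"tz": 0,"rx": 0,"ry": 0,"rz": 0,"hand": -1},{"tx": 0,"ty": 1,"tz": 0,"rx": 0,"ry": 0,"rz": 0,"hand": -1}])

```text
clock: 14.62
eef_pos: [542.0, 92.5, 129.2]
eef_rot: [[0.004, -0.701, 0.713], [0.001, 0.713, 0.701], [-1.0, -0.002, 0.003]]
ft_force: [-2.4, -2.4, 10.8]
finger_gap: 28.3
```

Call:
step_arm(targets=[{"tx": 0.5,"ty": 1,"tz": -0.3,"rx": 4,"ry": 0,"rz": 0,"hand": -1},{"tx": 0,"ty": -2,"tz": 0,"rx": 0,"ry": 0,"rz": 0,"hand": -1},{"tx": 0,"ty": 2,"tz": 0,"rx": 4,"ry": 0,"rz": 0,"hand": -1},{"tx": 0,"ty": -2,"tz": 0,"rx": 0,"ry": 0,"rz": 0,"hand": -1},{"tx": 0,"ty": 2,"tz": 0,"rx": 4,"ry": 0,"rz": 0,"hand": -1},{"tx": 0,"ty": -2,"tz": 0,"rx": 0,"ry": 0,"rz": 0,"hand": -1},{"tx": 0,"ty": 1,"tz": 0,"rx": 0,"ry": 0,"rz": 0,"hand": -1}])

```text
clock: 15.5
eef_pos: [542.0, 92.5, 129.1]
eef_rot: [[0.005, -0.537, 0.843], [0.001, 0.843, 0.537], [-1.0, -0.001, 0.005]]
ft_force: [-2.5, -1.5, 14.5]
finger_gap: 28.7
```

Call:
step_arm(targets=[{"tx": 0.5,"ty": 1,"tz": 0,"rx": 4,"ry": 0,"rz": 0,"hand": -1},{"tx": 0,"ty": -2,"tz": 0,"rx": 0,"ry": 0,"rz": 0,"hand": -1},{"tx": 0,"ty": 2,"tz": 0,"rx": 4,"ry": 0,"rz": 0,"hand": -1},{"tx": 0,"ty": -2,"tz": 0,"rx": 0,"ry": 0,"rz": 0,"hand": -1},{"tx": 0,"ty": 2,"tz": 0,"rx": 4,"ry": 0,"rz": 0,"hand": -1},{"tx": 0,"ty": -2,"tz": 0,"rx": 0,"ry": 0,"rz": 0,"hand": -1},{"tx": 0,"ty": 1,"tz": 0,"rx": 0,"ry": 0,"rz": 0,"hand": -1}])

```text
clock: 16.38
eef_pos: [542.1, 92.7, 129.1]
eef_rot: [[0.006, -0.351, 0.937], [0.002, 0.937, 0.351], [-1.0, -0.0, 0.006]]
ft_force: [-3.9, -1.8, 19.5]
finger_gap: 28.6
```

```bash
python3 - <<'E'
from plan import *
st();s=get_state();print(s["ft_torque"])
p=get_image("scene");u=proj(p,W([0,0,95])).astype(int);b=p["image"][u[1]-45:u[1]+35,u[0]-50:u[0]+50].copy()
b=cv2.resize(b,None,fx=7,fy=7,interpolation=cv2.INTER_CUBIC)
cv2.imwrite("pics/turn3.png",b)
E
```

```text
t 16.375 seat-frame [ -1.47   0.31 129.05] F [-3.88 -1.85 19.46] gap 28.591660109650253 j [-0.45  0.45  0.25  1.92 -0.15  0.79  0.24]
[-0.5   1.16  0.01]
```

View pics/turn3.png

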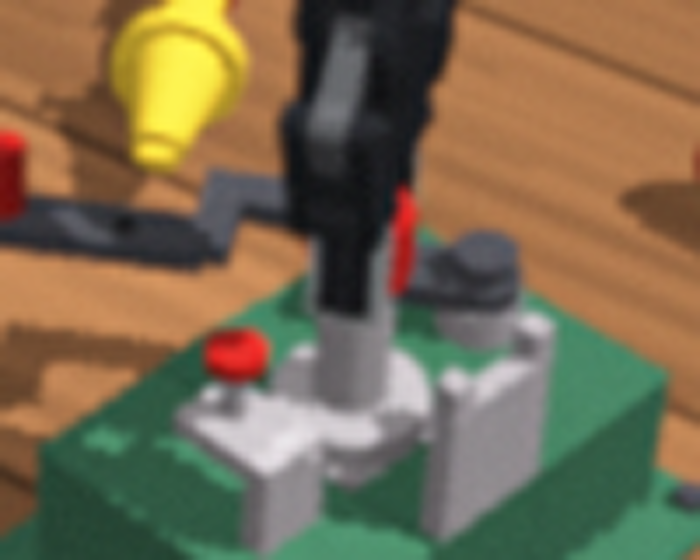

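Call:
step_arm(targets=[{"tx": -2,"ty": 0,"tz": 0,"rx": 8,"ry": 0,"rz": 0,"hand": -1},{"tx": -0.5,"ty": 0,"tz": 0,"rx": 8,"ry": 0,"rz": 0,"hand": -1},{"tx": 0,"ty": 0,"tz": 0,"rx": 0,"ry": 0,"rz": 0,"hand": -1}])

```text
clock: 16.8
eef_pos: [541.4, 92.5, 129.4]
eef_rot: [[0.004, -0.08, 0.997], [0.0, 0.997, 0.08], [-1.0, 0.0, 0.004]]
ft_force: [2.7, 1.0, -1.9]
finger_gap: 28.6
```

Call:
step_arm(targets=[{"tx": 0,"ty": 0,"tz": 0,"rx": 0,"ry": 0,"rz": 0,"hand": 0},{"tx": 0,"ty": 0,"tz": 0,"rx": 0,"ry": 0,"rz": 0,"hand": 0},{"tx": 0,"ty": 0,"tz": 0,"rx": 0,"ry": 0,"rz": 0,"hand": 0}])

```text
clock: 17.18
eef_pos: [540.0, 92.0, 128.6]
eef_rot: [[0.0, -0.079, 0.997], [0.0, 0.997, 0.079], [-1.0, 0.0, 0.0]]
ft_force: [0.3, 0.6, 1.2]
finger_gap: 43.2
```

```bash
python3 - <<'E'
from plan import *
st();s=get_state();print(s["ft_torque"],s["eef_rot"]);rows([(s["eef_pos"],Rt(0,9),1)])
p=get_image("scene");u=proj(p,W([0,0,95])).astype(int);b=p["image"][u[1]-45:u[1]+35,u[0]-50:u[0]+50].copy()
b=cv2.resize(b,None,fx=7,fy=7,interpolation=cv2.INTER_CUBIC)
cv2.imwrite("pics/turn4.png",b)
E
```

```text
t 17.175 seat-frame [ -3.49  -0.62 128.57] F [0.26 0.62 1.18] gap 43.17548625439592 j [-0.51  0.45  0.33  1.92 -0.2   0.8   0.01]
[-0.01 -0.06 -0.  ] [[ 0.   -0.08  1.  ]
 [ 0.    1.    0.08]
 [-1.    0.    0.  ]]
[0. 0. 0.] [ 4.3  0.  -0. ]
--
```

View pics/turn4.png

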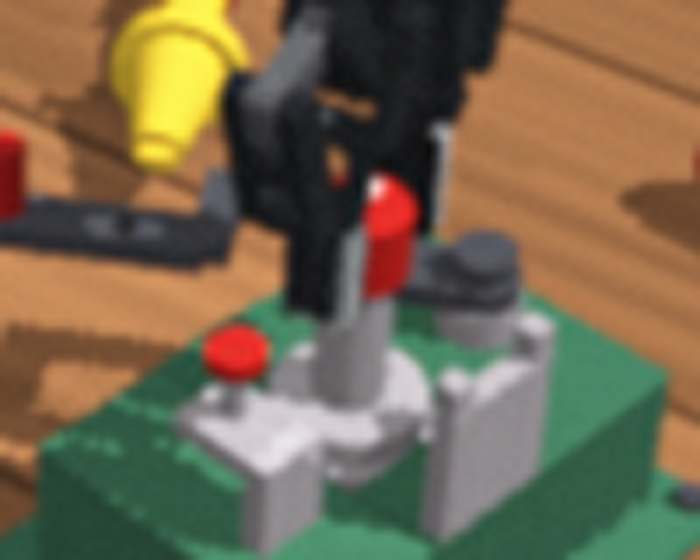

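Call:
step_arm(targets=[{"tx": -15,"ty": 0,"tz": 0,"rx": 0,"ry": 0,"rz": 0,"hand": 0.1},{"tx": -45,"ty": 0,"tz": 0,"rx": 0,"ry": 0,"rz": 0,"hand": 0.1},{"tx": -50,"ty": 0,"tz": -40,"rx": 0,"ry": 0,"rz": 0,"hand": 0.1},{"tx": 0,"ty": 30,"tz": -60,"rx": 0,"ry": 0,"rz": 0,"hand": 0.1},{"tx": 0,"ty": 40,"tz": -45,"rx": 0,"ry": 0,"rz": 0,"hand": 0.1},{"tx": 0,"ty": 0,"tz": 0,"rx": 0,"ry": 0,"rz": 0,"hand": 0.1}])

```text
clock: 17.98
eef_pos: [392.1, 151.2, 238.3]
eef_rot: [[-0.0, -0.084, 0.996], [0.002, 0.996, 0.084], [-1.0, 0.002, 0.0]]
ft_force: [1.7, -0.3, -0.5]
finger_gap: 47.2
```

```bash
python3 - <<'E'
from plan import *
st();a=np.linspace(0,2*np.pi,60);o=[]
for n in("scene","top"):
    p=get_image(n);print(n)
    for t in("mandrel_top","mandrel_collar","seat_mouth","cradle","staple","pin_top"): print(t,[(np.array(r["at"]),round(r["confidence"],2)) for r in tip_of(t,p)][:4])
    u=proj(p,W([0,0,95])).astype(int);b=p["image"][u[1]-30:u[1]+30,u[0]-30:u[0]+30]
    print("crop origin",u-30,"pred top",proj(p,W([0,0,144])),"collar top",proj(p,W([0,0,75])),"staple",proj(p,W([50,0,92])))
    img=p["image"].astype(int);m=(img[:,:,2]>120)&(img[:,:,1]<70)&(img[:,:,0]<70);y,x=np.nonzero(m[u[1]-40:u[1]+25,u[0]-40:u[0]+40]);
    o.append(cv2.resize(b,(400,400),interpolation=cv2.INTER_CUBIC))
cv2.imwrite("pics/clear.png",np.hstack(o))
E
```

```text
t 17.975 seat-frame [-158.71   35.31  238.29] F [ 1.7  -0.32 -0.49] gap 47.15757089620374 j [-0.78  0.1   0.31  2.07 -0.04  0.97 -0.36]
scene
mandrel_top [(array([402.5, 195.1]), 0.82), (array([354.6, 200.2]), 0.66), (array([331. , 163.9]), 0.56), (array([275.9, 281.2]), 0.55)]
mandrel_collar [(array([426.1, 209.6]), 0.88), (array([351.9, 228.7]), 0.86), (array([269.1, 315. ]), 0.74), (array([327.1, 180.8]), 0.63)]
seat_mouth [(array([352.9, 228.3]), 0.75)]
cradle [(array([374.6, 227.2]), 0.59)]
staple [(array([335.9, 233.3]), 0.56)]
pin_top [(array([338.7, 220.3]), 0.51)]
crop origin [322 186] pred top [353.86 197.7 ] collar top [351.89 224.45] staple [335.28 229.61]
top
mandrel_top [(array([301. , 317.5]), 0.76), (array([322. , 158.8]), 0.69), (array([380.8, 309.9]), 0.63), (array([298.3, 226.9]), 0.56)]
mandrel_collar [(array([299.7, 223.4]), 0.85), (array([306.6, 128.7]), 0.84), (array([270.2, 304. ]), 0.77), (array([369.7, 284.8]), 0.67)]
seat_mouth [(array([300.7, 225.6]), 0.95)]
cradle [(array([278. , 219.6]), 0.92)]
staple [(array([305.1, 205.6]), 0.85)]
pin_top [(array([304. , 206.5]), 0.55)]
crop origin [271 195] pred top [299.54 225.41] collar top [301.56 225.78] staple [304.37 205.11]
```

View pics/clear.png

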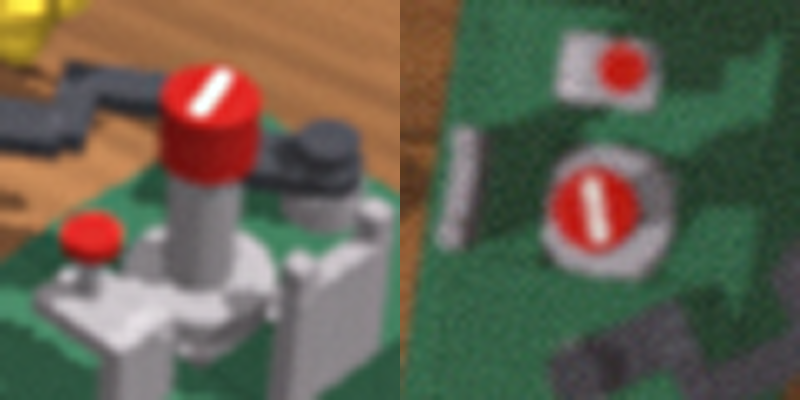

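```bash
python3 - <<'E'
from plan import *
rows([(W([-1,0,180]),Rt(0,13),4)])
E
```

```text
[ 14.3 -16.9  35.6] [ 0.1 -0.   0. ]
[ 14.3 -16.9  35.6] [ 0.1 -0.   0. ]
[ 14.3 -16.9  35.7] [ 0.1 -0.   0. ]
[ 14.3 -16.8  35.7] [ 0.1 -0.   0. ]
--
```

Call:
step_arm(targets=[{"tx": 0,"ty": -17,"tz": 36,"rx": 0,"ry": 0,"rz": 0,"hand": -1},{"tx": 0,"ty": -17,"tz": 36,"rx": 0,"ry": 0,"rz": 0,"hand": -1},{"tx": 0,"ty": -17,"tz": 36,"rx": 0,"ry": 0,"rz": 0,"hand": -1},{"tx": 30,"ty": -17,"tz": 36,"rx": 0,"ry": 0,"rz": 0,"hand": -1},{"tx": 30,"ty": 0,"tz": 0,"rx": 0,"ry": 0,"rz": 0,"hand": -1},{"tx": 12,"ty": 0,"tz": 0,"rx": 0,"ry": 0,"rz": 0,"hand": -1},{"tx": 0,"ty": 0,"tz": 0,"rx": 0,"ry": 0,"rz": 0,"hand": -1}])

```text
clock: 19.55
eef_pos: [543.3, 92.6, 164.9]
eef_rot: [[-0.001, -0.079, 0.997], [-0.0, 0.997, 0.079], [-1.0, -0.0, -0.001]]
ft_force: [-0.2, -0.1, 0.1]
finger_gap: 0.0
```

Call:
step_arm(targets=[{"tx": 3,"ty": 0,"tz": 0,"rx": 0,"ry": 0,"rz": 0,"hand": -1},{"tx": 0,"ty": 0,"tz": 0,"rx": 0,"ry": 0,"rz": 0,"hand": -1}])

```text
clock: 19.8
eef_pos: [544.3, 92.7, 163.1]
eef_rot: [[0.001, -0.079, 0.997], [0.001, 0.997, 0.079], [-1.0, 0.001, 0.001]]
ft_force: [0.4, -0.1, 0.1]
finger_gap: 0.3
```

Call:
step_arm(targets=[{"tx": 3,"ty": 0,"tz": 0,"rx": 0,"ry": 0,"rz": 0,"hand": -1},{"tx": 0,"ty": 0,"tz": 0,"rx": 0,"ry": 0,"rz": 0,"hand": -1}])

```text
clock: 20.05
eef_pos: [543.9, 92.4, 159.3]
eef_rot: [[0.0, -0.078, 0.997], [0.0, 0.997, 0.078], [-1.0, 0.0, 0.0]]
ft_force: [-0.1, -1.0, 1.0]
finger_gap: 0.1
```

Call:
step_arm(targets=[{"tx": 1,"ty": 0,"tz": 0,"rx": 0,"ry": 0,"rz": 0,"hand": -1},{"tx": 0,"ty": 0,"tz": 0,"rx": 0,"ry": 0,"rz": 0,"hand": -1}])

```text
clock: 20.3
eef_pos: [544.0, 92.3, 158.2]
eef_rot: [[0.0, -0.078, 0.997], [-0.0, 0.997, 0.078], [-1.0, -0.0, 0.0]]
ft_force: [-0.3, 0.4, 0.0]
finger_gap: 0.2
```

Call:
step_arm(targets=[{"tx": 1,"ty": 0,"tz": 0,"rx": 0,"ry": 0,"rz": 0,"hand": -1},{"tx": 0,"ty": 0,"tz": 0,"rx": 0,"ry": 0,"rz": 0,"hand": -1}])

```text
clock: 20.55
eef_pos: [544.0, 92.3, 157.2]
eef_rot: [[0.0, -0.078, 0.997], [-0.0, 0.997, 0.078], [-1.0, -0.0, 0.0]]
ft_force: [0.2, 0.6, -0.3]
finger_gap: -0.1
```

Call:
step_arm(targets=[{"tx": 1,"ty": 0,"tz": 0,"rx": 0,"ry": 0,"rz": 0,"hand": -1},{"tx": 0,"ty": 0,"tz": 0,"rx": 0,"ry": 0,"rz": 0,"hand": -1}])

```text
clock: 20.8
eef_pos: [544.0, 92.4, 156.2]
eef_rot: [[0.0, -0.078, 0.997], [-0.0, 0.997, 0.078], [-1.0, -0.0, 0.0]]
ft_force: [-0.6, 0.3, -0.0]
finger_gap: -0.1
```

Call:
step_arm(targets=[{"tx": 1,"ty": 0,"tz": 0,"rx": 0,"ry": 0,"rz": 0,"hand": -1},{"tx": 0,"ty": 0,"tz": 0,"rx": 0,"ry": 0,"rz": 0,"hand": -1}])

```text
clock: 21.05
eef_pos: [544.3, 92.4, 156.1]
eef_rot: [[0.001, -0.078, 0.997], [0.001, 0.997, 0.078], [-1.0, 0.0, 0.001]]
ft_force: [-3.1, -0.8, 8.6]
finger_gap: 0.1
```

Call:
step_arm(targets=[{"tx": 1,"ty": 0,"tz": 0,"rx": 0,"ry": 0,"rz": 0,"hand": -1},{"tx": 0,"ty": 0,"tz": 0,"rx": 0,"ry": 0,"rz": 0,"hand": -1},{"tx": 0,"ty": 0,"tz": 0,"rx": 0,"ry": 0,"rz": 0,"hand": -1}])

```text
clock: 21.42
eef_pos: [544.5, 92.4, 155.9]
eef_rot: [[0.002, -0.078, 0.997], [0.001, 0.997, 0.078], [-1.0, 0.001, 0.002]]
ft_force: [-5.2, -1.4, 18.9]
finger_gap: -0.1
```

Call:
step_arm(targets=[{"tx": -30,"ty": 0,"tz": 0,"rx": 0,"ry": 0,"rz": 0,"hand": -1},{"tx": -20,"ty": 0,"tz": 0,"rx": 0,"ry": 0,"rz": 0,"hand": -1},{"tx": 0,"ty": 0,"tz": 0,"rx": 0,"ry": 0,"rz": 0,"hand": -1}])

```text
clock: 21.8
eef_pos: [544.9, 92.5, 205.6]
eef_rot: [[0.003, -0.078, 0.997], [0.001, 0.997, 0.078], [-1.0, 0.001, 0.003]]
ft_force: [0.4, -0.2, -1.7]
finger_gap: -0.0
```

```bash
python3 - <<'E'
from plan import *
st()
for n in("scene","top"):
    p=get_image(n);print(n,[(np.array(r["at"]),round(r["confidence"],2)) for r in tip_of("keeper_post",p)][:3])
    r=tip_of("keeper_post",p)
    if r: print(L(atz(p,r[0]["at"],106.5)))
print(q[3],L(W([-60+148*np.cos(q[3]),-148*np.sin(q[3]),106.5])))
A=[-60+148*np.cos(1.18),-148*np.sin(1.18)];print(A)
E
```

```text
t 21.8 seat-frame [  1.29   0.56 205.55] F [ 0.43 -0.16 -1.65] gap -0.01576102021250293 j [-0.56  0.37  0.39  1.83 -0.17  0.97 -0.02]
scene [(array([298.4, 191.9]), 0.76)]
[  31.29 -125.75  106.5 ]
top [(array([357. , 220.5]), 0.73)]
[  32.37 -129.14  106.5 ]
0.9790479221439587 [  22.56 -122.84  106.5 ]
[np.float64(-3.6231259937014855), np.float64(-136.84168983638702)]
```

```bash
cat > kp.py <<'E'
from plan import *
def F(t,d,z=103): return W([-60+148*np.cos(t)-d*np.sin(t),-148*np.sin(t)-d*np.cos(t),z])
E
python3 - <<'E'
from kp import *
rows([(F(1.0,38,170),Rt(0,-57),7),(F(1.0,38),Rt(0,-57),2)])
E
```

```text
[  4.8 -19.8  -6.4] [10. -0.  0.]
[  4.8 -20.6  -2.9] [10. -0.  0.]
[  4.8 -20.8   0.8] [10. -0.  0.]
[  4.8 -20.3   4.4] [10. -0.  0.]
[  4.8 -19.3   7.9] [10. -0.  0.]
[  4.8 -17.6  11.1] [10. -0.  0.]
[  4.8 -15.4  14. ] [10. -0.  0.]
--
[33.5 -0.   0. ] [0. 0. 0.]
[33.5 -0.   0. ] [0. 0. 0.]
--
```

Call:
step_arm(targets=[{"tx": 5,"ty": -20,"tz": -6,"rx": 10,"ry": 0,"rz": 0,"hand": -1},{"tx": 5,"ty": -21,"tz": -3,"rx": 10,"ry": 0,"rz": 0,"hand": -1},{"tx": 5,"ty": -21,"tz": 1,"rx": 10,"ry": 0,"rz": 0,"hand": -1},{"tx": 5,"ty": -20,"tz": 4,"rx": 10,"ry": 0,"rz": 0,"hand": -1},{"tx": 5,"ty": -19,"tz": 8,"rx": 10,"ry": 0,"rz": 0,"hand": -1},{"tx": 5,"ty": -18,"tz": 11,"rx": 10,"ry": 0,"rz": 0,"hand": -1},{"tx": 5,"ty": -15,"tz": 14,"rx": 10,"ry": 0,"rz": 0,"hand": -1},{"tx": 33,"ty": 0,"tz": 0,"rx": 0,"ry": 0,"rz": 0,"hand": -1},{"tx": 33,"ty": 0,"tz": 0,"rx": 0,"ry": 0,"rz": 0,"hand": -1},{"tx": 0,"ty": 0,"tz": 0,"rx": 0,"ry": 0,"rz": 0,"hand": -1}])

```text
clock: 23.35
eef_pos: [509.0, -49.5, 101.3]
eef_rot: [[-0.005, 0.91, 0.414], [-0.001, 0.414, -0.91], [-1.0, -0.005, -0.002]]
ft_force: [0.3, -0.7, 0.6]
finger_gap: 0.3
```

```bash
python3 - <<'E'
from kp import *
st()
rows([(F(t,18),Rt(0,-np.degrees(t)),1) for t in np.linspace(.98,0,9)])
p=get_image("scene");print([(np.array(r["at"]),round(r["confidence"],2)) for r in tip_of("keeper_post",p)][:3])
s=get_state();u=proj(p,s["eef_pos"]).astype(int);b=p["image"][u[1]-40:u[1]+60,u[0]-50:u[0]+80];cv2.imwrite("pics/kp.png",cv2.resize(b,None,fx=5,fy=5,interpolation=cv2.INTER_CUBIC))
E
```

```text
t 23.35 seat-frame [ -12.52 -145.25  101.3 ] F [ 0.33 -0.66  0.65] gap 0.25349464773449265 j [-0.47  0.49  0.63  2.04 -0.43  0.74 -0.71]
[-1.8 23.5  0.7] [-0.6 -0.1  0.3]
--
[ 0.  18.2  1.1] [-7. -0. -0.]
--
[-0.  18.2  1.1] [-7.  0. -0.]
--
[-0.  18.2  1.1] [-7.  0.  0.]
--
[-0.  18.2  1.1] [-7. -0.  0.]
--
[ 0.  18.2  1.1] [-7.  0.  0.]
--
[ 0.  18.2  1.1] [-7.  0. -0.]
--
[-0.  18.2  1.1] [-7. -0.  0.]
--
[ 0.  18.2  1.1] [-7.  0.  0.]
--
[(array([300.4, 192.7]), 0.79)]
```

View pics/kp.png

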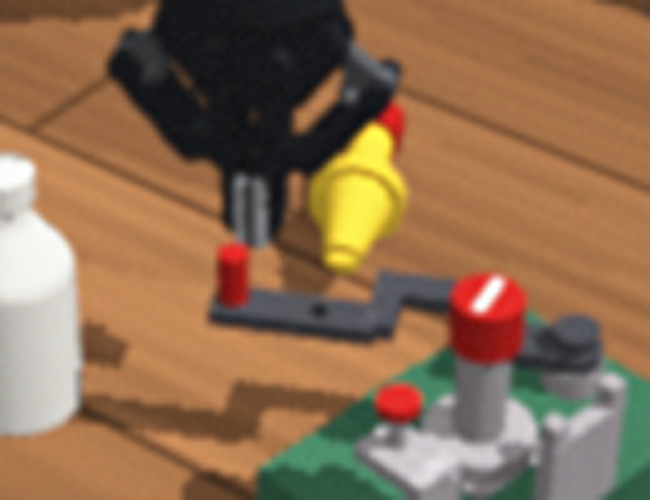

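Call:
step_arm(targets=[{"tx": -1.5,"ty": 12,"tz": 0.7,"rx": -0.6,"ry": -0.1,"rz": 0.3,"hand": -1},{"tx": 0,"ty": 11.5,"tz": 0,"rx": 0,"ry": 0,"rz": 0,"hand": -1},{"tx": 0,"ty": 13,"tz": 0.5,"rx": -5,"ry": 0,"rz": 0,"hand": -1},{"tx": 0,"ty": 13,"tz": 0.6,"rx": -5,"ry": 0,"rz": 0,"hand": -1},{"tx": 0,"ty": 13,"tz": 0.6,"rx": -5,"ry": 0,"rz": 0,"hand": -1},{"tx": 0,"ty": 13,"tz": 0.6,"rx": -5,"ry": 0,"rz": 0,"hand": -1},{"tx": 0,"ty": 13,"tz": 0.6,"rx": -5,"ry": 0,"rz": 0,"hand": -1},{"tx": 0,"ty": 13,"tz": 0.6,"rx": -5,"ry": 0,"rz": 0,"hand": -1},{"tx": 0,"ty": 0,"tz": 0,"rx": 0,"ry": 0,"rz": 0,"hand": -1}])

```text
clock: 24.58
eef_pos: [597.0, 5.2, 105.6]
eef_rot: [[0.007, 0.571, 0.821], [0.001, 0.821, -0.571], [-1.0, 0.005, 0.005]]
ft_force: [0.6, 0.2, 1.0]
finger_gap: -0.1
```

```bash
python3 - <<'E'
from kp import *
st();x=L(get_state()["eef_pos"]);print("theta finger",np.arctan2(-x[1],x[0]+60),"r",np.hypot(x[1],x[0]+60))
rows([(F(t,18),Rt(0,-np.degrees(t)),1) for t in np.linspace(.36,0,5)])
E
```

```text
t 24.575 seat-frame [ 66.1  -77.71 105.58] F [0.59 0.16 1.04] gap -0.14311540027291272 j [-0.42  0.57  0.47  1.83 -0.34  0.81 -0.39]
theta finger 0.5522926873176133 r 148.11722855768886
[ 2.6 10.5  1.6] [-5.4  0.3 -0.3]
--
[ 0.  13.4  1. ] [-5.2  0.  -0. ]
--
[ 0.  13.4  1. ] [-5.2  0.   0. ]
--
[ 0.  13.4  1. ] [-5.2  0.   0. ]
--
[ 0.  13.4  1. ] [-5.2  0.   0. ]
--
```

Call:
step_arm(targets=[{"tx": 1.5,"ty": 10.5,"tz": 1.2,"rx": -5.2,"ry": 0.3,"rz": -0.3,"hand": -1},{"tx": 1,"ty": 13,"tz": 1,"rx": -5.2,"ry": 0,"rz": 0,"hand": -1},{"tx": 0,"ty": 13,"tz": 1,"rx": -5.2,"ry": 0,"rz": 0,"hand": -1},{"tx": 0,"ty": 12,"tz": 1,"rx": -5,"ry": 0,"rz": 0,"hand": -1},{"tx": 0,"ty": 0,"tz": 0,"rx": 0,"ry": 0,"rz": 0,"hand": -1}])

```text
clock: 25.2
eef_pos: [621.5, 45.8, 102.9]
eef_rot: [[-0.001, 0.248, 0.969], [-0.0, 0.969, -0.248], [-1.0, -0.001, -0.001]]
ft_force: [0.0, 0.1, 0.7]
finger_gap: 0.1
```

```bash
python3 - <<'E'
from kp import *
st();x=L(get_state()["eef_pos"]);print("theta finger",np.arctan2(-x[1],x[0]+60),"r",np.hypot(x[1],x[0]+60))
rows([(F(t,18),Rt(0,-np.degrees(t)),2) for t in (0,)])
for n in("scene","top"):
    p=get_image(n);r=tip_of("keeper_post",p);print([(np.array(k["at"]),k["confidence"],L(atz(p,k["at"],106.5))) for k in r[:2]])
E
```

```text
t 25.2 seat-frame [ 84.15 -33.9  102.85] F [0.04 0.15 0.72] gap 0.06089343997814621 j [-0.41  0.6   0.37  1.75 -0.28  0.84 -0.16]
theta finger 0.23098468184407947 r 148.08356019024052
[-0.1  8.1  1.1] [-2.8 -0.   0. ]
[-0.1  8.   1.5] [-2.8 -0.   0. ]
--
[(array([314.5, 229.8]), 0.92, array([ 91.01, -16.36, 106.5 ]))]
[]
```

Call:
step_arm(targets=[{"tx": 0,"ty": 6,"tz": 0.8,"rx": -2.8,"ry": 0,"rz": 0,"hand": -1},{"tx": 0,"ty": 6,"tz": 0.8,"rx": -2.8,"ry": 0,"rz": 0,"hand": -1},{"tx": 0,"ty": 0,"tz": 0,"rx": 0,"ry": 0,"rz": 0,"hand": -1}])

```text
clock: 25.78
eef_pos: [625.7, 57.4, 102.6]
eef_rot: [[-0.001, 0.15, 0.989], [-0.0, 0.989, -0.15], [-1.0, -0.001, -0.001]]
ft_force: [-0.5, -0.5, -0.5]
finger_gap: -0.1
```

Call:
step_arm(targets=[{"tx": 0,"ty": 3,"tz": 0,"rx": 0,"ry": 0,"rz": 0,"hand": -1},{"tx": 0,"ty": 0,"tz": 0,"rx": 0,"ry": 0,"rz": 0,"hand": -1}])

```text
clock: 26.02
eef_pos: [626.0, 59.6, 102.6]
eef_rot: [[-0.002, 0.152, 0.988], [-0.001, 0.988, -0.152], [-1.0, -0.001, -0.001]]
ft_force: [-0.2, -0.1, -0.7]
finger_gap: -0.2
```

Call:
step_arm(targets=[{"tx": 0,"ty": 2,"tz": 0,"rx": 0,"ry": 0,"rz": 0,"hand": -1},{"tx": 0,"ty": 0,"tz": 0,"rx": 0,"ry": 0,"rz": 0,"hand": -1}])

```text
clock: 26.28
eef_pos: [626.2, 60.9, 102.6]
eef_rot: [[-0.002, 0.152, 0.988], [-0.002, 0.988, -0.152], [-1.0, -0.002, -0.001]]
ft_force: [0.1, -3.8, 0.1]
finger_gap: 0.1
```

Call:
step_arm(targets=[{"tx": 0,"ty": 1,"tz": 0,"rx": 0,"ry": 0,"rz": 0,"hand": -1},{"tx": 0,"ty": 0,"tz": 0,"rx": 0,"ry": 0,"rz": 0,"hand": -1}])

```text
clock: 26.52
eef_pos: [626.2, 61.0, 102.6]
eef_rot: [[-0.002, 0.153, 0.988], [-0.002, 0.988, -0.153], [-1.0, -0.003, -0.002]]
ft_force: [-0.6, -5.8, 0.2]
finger_gap: 0.1
```

Call:
step_arm(targets=[{"tx": 0,"ty": -15,"tz": 0,"rx": 0,"ry": 0,"rz": 0,"hand": -1},{"tx": -40,"ty": -10,"tz": 0,"rx": 0,"ry": 0,"rz": 0,"hand": -1},{"tx": -45,"ty": 0,"tz": 0,"rx": 0,"ry": 0,"rz": 0,"hand": -1},{"tx": -10,"ty": -40,"tz": 0,"rx": 0,"ry": 0,"rz": 0,"hand": -1},{"tx": 0,"ty": -60,"tz": 0,"rx": 0,"ry": 0,"rz": 0,"hand": -1},{"tx": 0,"ty": 0,"tz": 0,"rx": 0,"ry": 0,"rz": 0,"hand": -1}])

```text
clock: 27.28
eef_pos: [606.3, -68.2, 198.6]
eef_rot: [[-0.001, 0.16, 0.987], [-0.004, 0.987, -0.16], [-1.0, -0.004, -0.0]]
ft_force: [0.1, 0.3, -0.5]
finger_gap: -0.1
```

```bash
python3 - <<'E'
from plan import *
st();o=[]
for n in("scene","top"):
    p=get_image(n);
    for t,z in(("keeper_post",106.5),("pin_top",117),("staple",92)): print(n,t,[(np.array(k["at"]),round(k["confidence"],2),L(atz(p,k["at"],z))) for k in tip_of(t,p)[:2]])
    u=proj(p,W([20,0,95])).astype(int);b=p["image"][u[1]-35:u[1]+35,u[0]-35:u[0]+35];o.append(cv2.resize(b,(400,400),interpolation=cv2.INTER_CUBIC));print(u-35)
cv2.imwrite("pics/shut.png",np.hstack(o))
rows([(W([50,0,150]),Rt(0),3)])
E
```

```text
t 27.275 seat-frame [  86.46 -148.83  198.59] F [ 0.1   0.28 -0.48] gap -0.056318214262011 j [-0.26  0.47  0.4   1.7  -0.21  1.02  0.06]
scene keeper_post [(array([316.8, 234.9]), 0.97, array([ 97.98,  -3.08, 106.5 ]))]
scene pin_top [(array([336.8, 220.9]), 0.62, array([ 50.66,   3.51, 117.  ])), (array([417.5, 340.7]), 0.56, array([161.16, 269.11, 117.  ]))]
scene staple [(array([336.7, 233.6]), 0.66, array([56.44,  9.9 , 92.  ]))]
[310 186]
top keeper_post [(array([305.9, 186.6]), 0.75, array([ 93.27,   2.34, 106.5 ]))]
top pin_top [(array([304.1, 202.8]), 0.63, array([ 53.87,  -0.24, 117.  ]))]
top staple [(array([307.1, 206. ]), 0.83, array([48.89, -6.83, 92.  ]))]
[267 182]
[ 15.8  46.9 -12.1] [ 0.1 -0.   0. ]
[ 15.8  46.8 -12.1] [ 0.1 -0.   0. ]
[ 15.9  46.8 -12.2] [ 0.1 -0.   0. ]
--
```

View pics/shut.png

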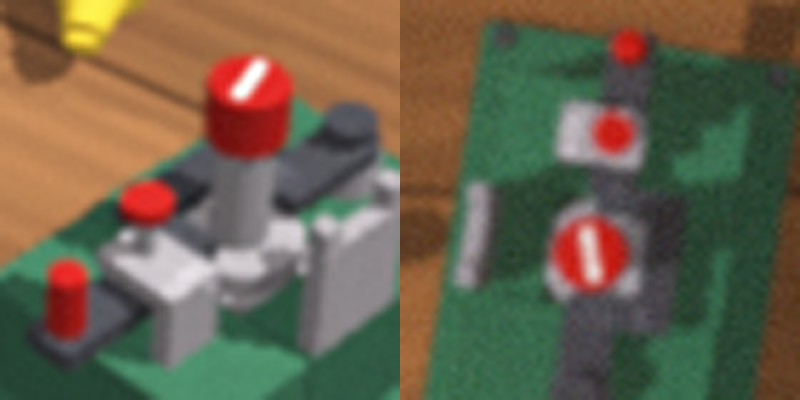

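Call:
step_arm(targets=[{"tx": 0,"ty": 47,"tz": -12,"rx": 0,"ry": 0,"rz": 0,"hand": -1},{"tx": 0,"ty": 47,"tz": -12,"rx": 0,"ry": 0,"rz": 0,"hand": -1},{"tx": 0,"ty": 47,"tz": -12,"rx": 0,"ry": 0,"rz": 0,"hand": -1},{"tx": 0,"ty": 0,"tz": 0,"rx": -10,"ry": 0,"rz": 0,"hand": -1},{"tx": 0,"ty": 0,"tz": 0,"rx": -10,"ry": 0,"rz": 0,"hand": -1},{"tx": 0,"ty": 0,"tz": 0,"rx": -10,"ry": 0,"rz": 0,"hand": -1},{"tx": 0,"ty": 0,"tz": 0,"rx": -10,"ry": 0,"rz": 0,"hand": -1},{"tx": 0,"ty": 0,"tz": 0,"rx": -10,"ry": 0,"rz": 0,"hand": -1},{"tx": 0,"ty": 0,"tz": 0,"rx": -10,"ry": 0,"rz": 0,"hand": -1},{"tx": 0,"ty": 0,"tz": 0,"rx": -10,"ry": 0,"rz": 0,"hand": -1},{"tx": 0,"ty": 0,"tz": 0,"rx": -10,"ry": 0,"rz": 0,"hand": -1},{"tx": 0,"ty": 0,"tz": 0,"rx": -10,"ry": 0,"rz": 0,"hand": -1},{"tx": 0,"ty": 0,"tz": 0,"rx": 0,"ry": 0,"rz": 0,"hand": -1}])

```text
clock: 29.3
eef_pos: [593.3, 84.1, 197.6]
eef_rot: [[-0.002, -0.988, 0.152], [-0.001, 0.152, 0.988], [-1.0, 0.002, -0.001]]
ft_force: [0.5, -0.5, 0.4]
finger_gap: 0.2
```

```bash
python3 - <<'E'
from plan import *
st();rows([(W([51,0,140]),Rt(0,90),2)])
E
```

```text
t 29.3 seat-frame [ 50.44  -0.33 197.6 ] F [ 0.5  -0.48  0.37] gap 0.2166135028319255 j [-0.23  0.44 -0.    1.7   0.    1.    1.19]
[28.8 -0.3  0.2] [ 0. -0. -0.]
[28.8 -0.3  0.2] [ 0. -0. -0.]
--
```

Call:
step_arm(targets=[{"tx": 29,"ty": 0,"tz": 0,"rx": 0,"ry": 0,"rz": 0,"hand": -1},{"tx": 28,"ty": 0,"tz": 0,"rx": 0,"ry": 0,"rz": 0,"hand": -1},{"tx": 5,"ty": 0,"tz": 0,"rx": 0,"ry": 0,"rz": 0,"hand": -1},{"tx": 4,"ty": 0,"tz": 0,"rx": 0,"ry": 0,"rz": 0,"hand": -1},{"tx": 0,"ty": 0,"tz": 0,"rx": 0,"ry": 0,"rz": 0,"hand": -1}])

```text
clock: 29.92
eef_pos: [593.8, 83.9, 132.4]
eef_rot: [[-0.0, -0.988, 0.152], [-0.001, 0.152, 0.988], [-1.0, 0.0, -0.001]]
ft_force: [-0.3, -0.1, 0.9]
finger_gap: 0.3
```

Call:
step_arm(targets=[{"tx": 4,"ty": 0,"tz": 0,"rx": 0,"ry": 0,"rz": 0,"hand": -1},{"tx": 4,"ty": 0,"tz": 0,"rx": 0,"ry": 0,"rz": 0,"hand": -1},{"tx": 4,"ty": 0,"tz": 0,"rx": 0,"ry": 0,"rz": 0,"hand": -1},{"tx": 0,"ty": 0,"tz": 0,"rx": 0,"ry": 0,"rz": 0,"hand": -1}])

```text
clock: 30.42
eef_pos: [593.5, 83.7, 119.4]
eef_rot: [[-0.001, -0.988, 0.152], [-0.001, 0.152, 0.988], [-1.0, 0.001, -0.001]]
ft_force: [1.1, 0.9, 0.8]
finger_gap: 0.1
```

Call:
step_arm(targets=[{"tx": 3,"ty": 0,"tz": 0,"rx": 0,"ry": 0,"rz": 0,"hand": -1},{"tx": 0,"ty": 0,"tz": 0,"rx": 0,"ry": 0,"rz": 0,"hand": -1}])

```text
clock: 30.68
eef_pos: [593.1, 83.6, 116.3]
eef_rot: [[-0.002, -0.988, 0.152], [-0.001, 0.152, 0.988], [-1.0, 0.002, -0.001]]
ft_force: [0.4, -0.3, 1.9]
finger_gap: 0.1
```

Call:
step_arm(targets=[{"tx": 1.5,"ty": 0,"tz": 0,"rx": 0,"ry": 0,"rz": 0,"hand": -1},{"tx": 0,"ty": 0,"tz": 0,"rx": 0,"ry": 0,"rz": 0,"hand": -1}])

```text
clock: 30.92
eef_pos: [593.3, 83.6, 116.1]
eef_rot: [[-0.001, -0.988, 0.152], [-0.001, 0.152, 0.988], [-1.0, 0.001, -0.001]]
ft_force: [-1.6, 0.1, 13.1]
finger_gap: 0.2
```

Call:
step_arm(targets=[{"tx": 1,"ty": 0,"tz": 0,"rx": 0,"ry": 0,"rz": 0,"hand": -1},{"tx": 0,"ty": 0,"tz": 0,"rx": 0,"ry": 0,"rz": 0,"hand": -1}])

```text
clock: 31.18
eef_pos: [593.3, 83.6, 116.0]
eef_rot: [[-0.001, -0.988, 0.152], [-0.001, 0.152, 0.988], [-1.0, 0.001, -0.001]]
ft_force: [-6.2, -1.0, 20.5]
finger_gap: -0.1
```

Hard stop at 116.0, so the pin top is at 99 mm as expected when fully down. Now retreating.

Call:
step_arm(targets=[{"tx": -20,"ty": 0,"tz": 0,"rx": 0,"ry": 0,"rz": 0,"hand": -1},{"tx": -50,"ty": 0,"tz": 0,"rx": 0,"ry": 0,"rz": 0,"hand": -1},{"tx": -50,"ty": 0,"tz": 0,"rx": 0,"ry": 0,"rz": 0,"hand": -1},{"tx": -20,"ty": 60,"tz": 0,"rx": 0,"ry": 0,"rz": 0,"hand": -1},{"tx": 0,"ty": 60,"tz": 0,"rx": 0,"ry": 0,"rz": 0,"hand": -1},{"tx": 0,"ty": 40,"tz": 0,"rx": 0,"ry": 0,"rz": 0,"hand": -1},{"tx": 0,"ty": 0,"tz": 0,"rx": 0,"ry": 0,"rz": 0,"hand": -1}])

```text
clock: 32.05
eef_pos: [432.9, 108.1, 254.0]
eef_rot: [[-0.004, -0.989, 0.149], [-0.002, 0.149, 0.989], [-1.0, 0.003, -0.002]]
ft_force: [0.8, -0.7, -0.3]
finger_gap: 0.2
```

```bash
python3 - <<'E'
from plan import *
st()
for n in("scene","top"):
    p=get_image(n)
    for t,z in(("keeper_post",106.5),("pin_top",99),("mandrel_top",139),("flask",0),("carton",0),("squeeze",0)): print(n,t,[(np.array(k["at"]),round(k["confidence"],2),(L if z else np.array)(atz(p,k["at"],z))) for k in tip_of(t,p)[:4 if z==139 else 1]])
    print("pred pin down/up",proj(p,W([50,0,99])),proj(p,W([50,0,117])),"top",proj(p,W([0,0,139])))
sign_off()
E
```

```text
t 32.05 seat-frame [-111.79   -1.15  253.96] F [ 0.82 -0.74 -0.27] gap 0.17454414042760188 j [-0.32  0.14 -0.05  1.97  0.01  1.03  1.05]
scene keeper_post [(array([317.3, 232.2]), 0.63, array([ 91.97,  -7.8 , 106.5 ]))]
scene pin_top [(array([335.8, 228.7]), 0.55, array([53.22,  4.13, 99.  ]))]
scene mandrel_top [(array([351.4, 196.6]), 0.91, array([ -4.23,  -9.83, 139.  ])), (array([403.1, 193.4]), 0.78, array([-85.68,  54.7 , 139.  ])), (array([276.1, 281.5]), 0.77, array([246.83,  54.87, 139.  ])), (array([328.2, 166.8]), 0.59, array([ -46.78, -114.82,  139.  ]))]
scene flask [(array([335.3, 228.7]), 0.42, array([503.73,  26.48,   0.  ]))]
scene carton [(array([333.9, 231.7]), 0.71, array([513.96,  29.74,   0.  ]))]
scene squeeze [(array([261.4, 219.8]), 0.75, array([ 581.58, -127.77,    0.  ]))]
pred pin down/up [335.4  226.92] [335.71 219.89] top [353.71 199.73]
top keeper_post [(array([309.5, 186.4]), 0.72, array([ 95.05,  -6.04, 106.5 ]))]
top pin_top [(array([306.9, 205.7]), 0.54, array([49.14, -6.67, 99.  ]))]
top mandrel_top [(array([379.9, 313.1]), 0.95, array([-164.52, -207.33,  139.  ])), (array([323. , 156.4]), 0.57, array([164.97, -27.99, 139.  ])), (array([300.4, 227.2]), 0.48, array([ -3.71,  -2.22, 139.  ]))]
top flask [(array([226.7, 237.9]), 0.81, array([512.08, 294.85,   0.  ]))]
top carton [(array([225.7, 183.8]), 0.7, array([655.79, 300.44,   0.  ]))]
top squeeze [(array([384.9, 211.8]), 0.62, array([ 581.5 , -121.59,    0.  ]))]
pred pin down/up [304.2  204.92] [303.74 204.42] top [299.7  225.44]
the job is handed in; nothing more can be done
```

The mandrel is home in its socket, the keeper is shut over the collar and the pin is fully down. I let go of everything and handed the job in at about 32 s of the 70 s allowed. No verdict was reported.

**Mandrel:** I gripped the red head along its 35° lean, tipped it upright and lowered it in. I then turned it anticlockwise while pressing, but I never felt the tang drop.
- After about 87° of turning it still looked roughly 5 mm high. I turned it back about 83°, lightly rocking it sideways at first, and let go.
- It came down either during the turn back or when I let go. Pressing on the head top with the closed fingers then put it at about 139 mm, which is the home height, and it held there under 19 N.

**Keeper:** I pushed it shut by its red post. It passed over the collar and met a stop (6 N) with the finger about where shut should be.

**Pin:** I pushed it down to a hard stop with its top at 99 mm, the fully-down height, at 20 N. The tool was clear of everything before hand-in.

**Last checks:**
- **Bottles and carton:** the last top view put all three within a few mm of where they were first seen.
- **Disagreements:** in the last scene picture the networks reported the flask and the carton on the seat, which looks like false detections. Their mandrel-top and keeper-post points were also several mm off where they should be, about the usual network and calibration error. For the heights I relied on what the fingers felt.

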